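# Fetch a clamp collar from the back of a tip-out bin

## Task

One of the two tip-out bins on the bench holds the black clamp collar, behind the rib at the back of its floor. Tip that bin forward on its pivot as far as it goes, take the collar out and lay it flat in the blue tray without dropping it; once it lies there, push the bin fully shut again. Leave the other bin shut and the loupe and the small blue box where they stand.

Things in the scene. Friction and masses are not known exactly. Their poses are not given: they have to be found in the camera images.
- collar_center (a point): Centre (half-way up) of the loose black clamp collar: a disc 26 mm in diameter and 10 mm high, about 40 g, lying flat on the floor of its bin; z axis = its axis. Its bin may be the left or the right of the pair. When the bin tips it may slide down the sloping floor to the rib, or stay where it is.
- collar_bin_unit_hinge (a point): Middle of the pivot axis of the collar's bin, at the foot of the bin's front wall, 30 mm above the worktop; fixed. x points level into the unit, y along the pivot, z up. The fixed unit is 122 mm wide; its cover plate over the back of the bin spans x = 41 to 120 mm, z = 105 to 109 mm from here. The other unit stands beside it, pivots in line, 126 mm apart along y.
- collar_bin (a joint): Tilt of the collar's bin, rad: 0 shut (upright), 0.85 = fully forward against its stop; the top of its front comes towards the robot. The pivot has friction (0.25 N m) and the bin stays where it is left: about 4 N at the tab moves it, and more than about 4 N pressed onto the floor at the back pushes it shut.
- collar_bin_tab (a point): Centre of the orange pull tab at the top of the clear front of the collar's bin; moves with the bin, axes = the bin's (at tilt 0 those of the hinge point). Tab 10 mm thick (x) by 44 wide (y). In bin axes it is 5 mm in front of (-x) and 85 mm above the pivot, top 97 mm above. Front wall 75 mm high, 3 thick; its and the tab's inner faces lie in the pivot plane x = 0.
- collar_bin_pocket (a point): Point on the floor of the collar's bin, 83 mm behind the pivot, mid-width; moves with the bin, z = floor's normal, x to the bin's back. Floor level with the pivot; inside 110 mm wide, 112 deep from the front wall. Rib 6 mm high across the floor, 50 to 54 mm behind the pivot; back wall 20 mm high; side walls slope from 70 mm high in front to 22 at the back.
- bearing_bin (a joint): Tilt of the other bin (it holds a steel ball bearing), same build; 0 = shut. Leave it shut.
- bearing_bin_tab (a point): Centre of the orange pull tab of the other bin, same build.
- tray_in (a point): Centre of the inner floor of the fixed blue tray, 4 mm above the worktop. Inside 100 mm along its x by 90 mm along its y; rim 14 mm above the worktop, walls 3 thick; z up.
- loupe: Black loupe, 37 mm in diameter, 40 high, standing; origin under its middle. Leave alone.
- fuse_box: Small blue box with clear lid, 38 x 59 x 20 mm; origin under its middle. Leave alone.

How it is judged (in metres and radians):
On the way, in this order (a step that is already met when the one before it is completed fails the run):
1. the collar's bin is tipped fully forward (tilt over 0.75 rad) (value of joint collar_bin above 0.75 rad), for 0.2 s.
2. the collar is taken out (over 60 mm off the bin's floor) while the bin is tipped over 0.4 rad (z of collar_center in the frame of collar_bin_pocket above 0.06 m and value of joint collar_bin above 0.4 rad), for 0.1 s.
3. the collar lies flat in the tray, let go, and the bin has not yet been shut (x of collar_center in the frame of tray_in between -0.04 and 0.04 m and y of collar_center in the frame of tray_in between -0.035 and 0.035 m and z of collar_center in the frame of tray_in between 0 and 0.008 m and angle between the z axis of collar_center and the z axis of tray_in, either way round below 0.15 rad and contact force between the fingers and shaft_collar below 0.05 N and value of joint collar_bin above 0.1 rad), for 0.2 s.
At the end, for the whole second after the job is handed in: The collar lies flat (within 0.15 rad) and at rest on the floor of the blue tray; both bins are shut (tilt under 0.06 rad) (x of collar_center in the frame of tray_in between -0.04 and 0.04 m and y of collar_center in the frame of tray_in between -0.035 and 0.035 m and z of collar_center in the frame of tray_in between 0 and 0.008 m and angle between the z axis of collar_center and the z axis of tray_in, either way round below 0.15 rad and value of joint each of collar_bin, bearing_bin below 0.06 rad and linear speed of shaft_collar below 0.02 m/s); the robot touches nothing.
It fails at once if the other bin is tipped (over 0.2 rad) (value of joint bearing_bin above 0.2 rad).
It fails at once if the collar is dropped (faster than 0.65 m/s while not held) (linear speed of shaft_collar above 0.65 m/s and contact force between the fingers and shaft_collar below 0.05 N).
It fails at once if the loupe or small blue box is moved by more than 30 mm (distance of any of loupe, fuse_box from where it was at the start of the episode above 0.03 m).
It also fails if it takes over 72 s, if anything falls off the work surface, if the arm or the gripper's body presses on something with over 40 N, if the wrist force passes 120 N, or if a joint passes its speed limit or range.

## Robot

A 6-joint arm with a two-finger parallel gripper is mounted at the origin on a cart in front of the work surface, level with it; the furniture and walls round the work are solid. World frame = base frame: x ahead of the robot, y to its left, z up, the work surface at z = 0. Lengths are in m, angles in degrees, forces in N, time in s.
With the tool pointing down it reaches from about 0.4 to 0.825 m from the base axis. Payload 7 kg.
Tool frame: the origin (TCP) lies at the very end of the fingers, on their centre line; the grasp point (between the pads) lies 19 mm behind it (ctrl.tcp_to_grasp is the distance from the TCP to the grasp point, in m); z points along the fingers, y is the direction in which the jaws open and shut (so a half turn about z gives the same grasp; the last joint's range is limited). The gripper opens to 88 mm and grips with 3 to 60 N. Pads are 19 mm wide; open, the fingers measure 130 mm over their backs; the gripper's body (78 mm by 193 mm) begins 47 mm behind the grasp point.
Start: joints at [89.215, 20.546, 0.682, 0, -70.136, -16.507], TCP at [0.201, 0.644, 0.227] pointing down, gripper open.
Joint ranges: [-176.03, 176.03], [-82.01, 121.73], [-58.28, 71.71], [-173.87, 95.51], [-174.79, -0.11], [-173.66, 173.66]. Speed limits (degrees/s): [136.94, 136.94, 172.46, 180, 180, 180].

## Interface

Orientations are given as [roll, pitch, yaw] about the fixed x, y, z axes, in that order (R = Rz(yaw) Ry(pitch) Rx(roll)).
In Python, from plant import ctrl gives the robot as it stands.
- The arm moves only by the tool jog_arm, never from a script. Its argument "commands" is a list of rows, each an object of numbers: "x", "y", "z": the shift along the tool's x, y, z in cm; "roll": the turn about the tool's z in rad. In form: [{"x": .., "y": .., "z": .., "roll": ..}, ...]. A call has 1 to 12 rows; each row shifts and turns the commanded pose from where the row before left it, along the tool's axes as they then stand; what a row does not reach is not made up. A row lasts 1/10 s, in which the tool goes at most 50 mm and 8.59 degrees, less where a joint would pass 70% of its speed; a pose out of reach is approached as far as the arm can. A call is refused whole if a number of a shift passes 5 or a number of a turn 0.15, either way. A call with a gripper value outside its range is refused whole. "gripper" is the finger opening in cm, from 0 to 8.76, set as the call begins (left out, the last holds). The fingers move at their own pace and stop on an object; the grip force is fixed at half the most. Time passes only in rows, so rows that do not move let the fingers close. It gives the time, the measured TCP pose, the force and the opening at its end, in the units of the state.
- ctrl.get_obs(): the state, without advancing time (a new reading comes with each control period).
- ctrl.snapshot(name): name is "scene" or "top" or "wrist"; returns a dict with "image" (420x560x3 uint8, red, green, blue), "mtx" (3x3 intrinsics, pixels), "k1" (the pictures are not rectified: a ray, as slopes to the right and down, at radius r is drawn at 1 + k1 r^2 times it, then the intrinsics apply), "position" and "orientation" of the camera in the world; the wrist camera has in their place "hand_eye" (4x4, takes a point from camera to tool coordinates, whose origin is the TCP and whose axes are the flange's). Camera axes: x right, y up, looking along -z (the intrinsics and any distortion apply to the point x, -y, -z); pixel columns grow to the right and rows downward; lengths in m; the calibration is good to about 2 mm. A picture is of the moment at which its call begins: read the wrist's pose just before it. There is no depth.
- ctrl.close_job(): hands the job in, once; it reports no verdict.
Trained networks look in the newest picture that a camera, given by its name, has taken for a name from the list of things; names that differ only in an ending like _2 or _b are one class to them, and where a whole thing is asked for, a point or a joint stands for the part that bears it (a point fixed in the world has none). Each returns a list of dicts, best first, with "confidence" (0 to 1); they miss things now and then, are a little off and sometimes report something else, mostly with a low value. They report only what shows in the picture. A call takes as long as a camera call.
- ctrl.search_frame(camera, query): "position" ([column, row] as shares, 0 to 1, of the picture: columns of its width, rows of its height, amid what is visible of it).
- ctrl.regions_of(camera, query): "mask" (420x560 bool, what is visible of it) and "position" ([column, row] as shares, 0 to 1, of the picture: columns of its width, rows of its height, amid what is visible of it).
The state is a dict: "clock": time; "joint_pos": joint angles; "qvel": joint speeds; "tau": joint torques, N m; "tool_pos": TCP position; "orientation": TCP orientation; "force": force on the tool from outside, world axes, zero at the start; "moment": the same for the moment, N m; "opening": finger opening in m.
Only numpy, scipy, OpenCV 4.12 (cv2) and the standard library are available. Lean on these libraries where they do the work, as an engineer would, in place of code of your own. Each camera call takes 0.05 s, during which the arm holds its last target.

## Working session

There is one attempt and no reset: what is moved stays moved. The work goes in short steps, Python scripts to look and compute and a tool call to move; the robot and the scene stay as the last step left them, time stands still between calls to the robot, and variables do not carry over. Pictures are saved under pics/ and viewed, and the job is handed in when it is done.

Besides the shell and the picture viewer there is one more tool, called after "Call:" as a command line: name --argument value ..., lists and objects as JSON in quotes. jog_arm: Moves the arm, as the interface text tells. Its arguments: {"type":"object","properties":{"commands":{"type":"array"},"gripper":{"type":"number"}},"required":["commands"]}

```bash
ls; mkdir -p pics; cat > h.py <<'E'
import numpy as np, cv2
from plant import ctrl
from scipy.spatial.transform import Rotation as Ro
def snap(n,f):
    o=ctrl.get_obs(); s=ctrl.snapshot(n); cv2.imwrite('pics/'+f,s['image'][:,:,::-1]); return o,s
E
python3 - <<'E'
from h import *
print(ctrl.get_obs())
for n in ['scene','top','wrist']:
    o,s=snap(n,n+'0.png'); print(n,{k:v for k,v in s.items() if k!='image'})
E
```

```text
pics
{'clock': 0.0, 'joint_pos': array([ 8.92138229e+01,  2.05883965e+01,  6.34199778e-01, -1.76357085e-02,
       -7.01368569e+01, -1.65045258e+01]), 'qvel': array([ 0.02316062,  0.07970961, -0.03515329,  0.10810553, -0.08036189,
       -0.1015822 ]), 'tau': array([ 8.45148634e-05, -5.82722747e+01,  2.93042600e+01,  6.99670047e+00,
        6.81356833e-03, -1.50049505e-04]), 'tool_pos': array([0.20054586, 0.64401003, 0.22566805]), 'orientation': array([ 1.79907988e+02, -9.97380753e-03, -1.72967002e+01]), 'force': array([-0.22132729,  0.18809621, -0.56296895]), 'moment': array([ 0.01593304,  0.03121989, -0.01381036]), 'opening': 0.08754333661093183}
scene {'mtx': array([[430.37575078,   0.        , 279.4603422 ],
       [  0.        , 430.37575078, 206.36984801],
       [  0.        ,   0.        ,   1.        ]]), 'k1': -0.13028121616622296, 'position': array([-0.20183895, -0.24765169,  0.6321864 ]), 'orientation': array([ 5.65971252e+01,  1.36687088e-02, -6.17384666e+01])}
top {'mtx': array([[445.89850468,   0.        , 281.68539393],
       [  0.        , 445.89850468, 209.94837557],
       [  0.        ,   0.        ,   1.        ]]), 'k1': -0.13108649433318098, 'position': array([0.45716865, 0.15630749, 1.23315109]), 'orientation': array([  2.45628075,  -0.49576433, -90.24098234])}
wrist {'mtx': array([[333.00109653,   0.        , 280.83378085],
       [  0.        , 333.00109653, 211.8901784 ],
       [  0.        ,   0.        ,   1.        ]]), 'k1': -0.010694291404351509, 'hand_eye': array([[ 4.43474469e-05,  9.54634957e-01,  2.97778605e-01,
         7.94455555e-02],
       [ 9.99999694e-01,  1.90096637e-04, -7.58349742e-04,
        -3.46577893e-05],
       [-7.80553885e-04,  2.97778548e-01, -9.54634656e-01,
        -1.57247163e-01],
       [ 0.00000000e+00,  0.00000000e+00,  0.00000000e+00,
         1.00000000e+00]])}
```

View pics/scene0.png

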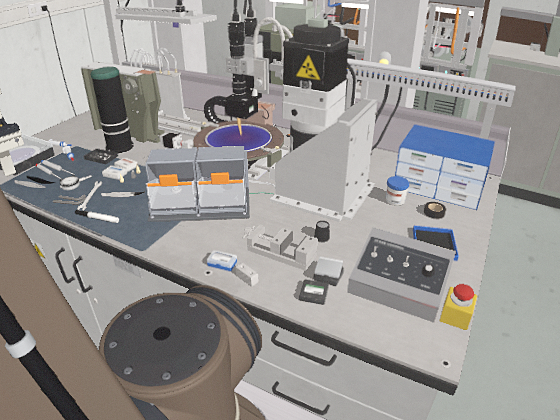

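View pics/top0.png

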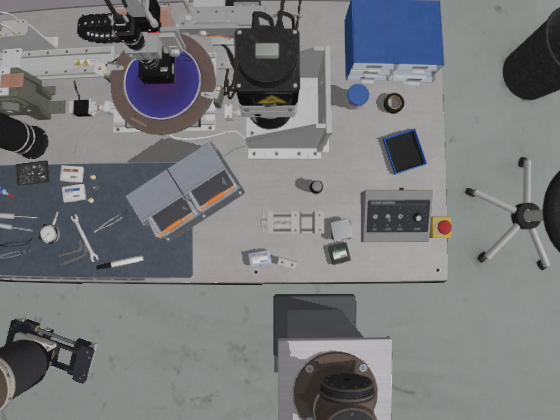

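View pics/wrist0.png

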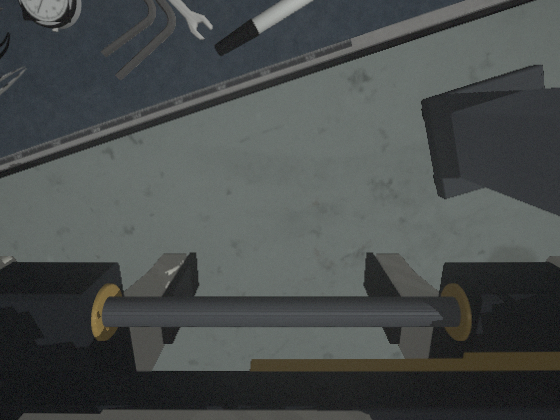

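```bash
python3 - <<'E'
from h import *
for c in ['scene','top']:
  for q in ['collar_center','collar_bin_tab','bearing_bin_tab','collar_bin','loupe','fuse_box','tray_in']:
    try: print(c,q,[(np.round(np.array(d['position'])*[560,420],1),round(d['confidence'],2)) for d in ctrl.search_frame(c,q)])
    except Exception as e: print(q,e)
E
```

```text
scene collar_center []
scene collar_bin_tab [(array([222.4, 188.2]), 0.72)]
scene bearing_bin_tab [(array([171.3, 191.2]), 0.88)]
scene collar_bin [(array([219.1, 189.3]), 0.79)]
scene loupe [(array([322.7, 234.6]), 0.74)]
scene fuse_box [(array([218.3, 260.8]), 0.81)]
scene tray_in [(array([435.9, 237.4]), 0.75)]
top collar_center [(array([213.1, 188.8]), 0.45)]
top collar_bin_tab [(array([212.6, 190.5]), 0.93)]
top bearing_bin_tab [(array([173.7, 217. ]), 0.79)]
top collar_bin [(array([214.9, 192.5]), 0.8)]
top loupe [(array([313.4, 185. ]), 0.58)]
top fuse_box [(array([257. , 257.1]), 0.68)]
top tray_in [(array([403.7, 148.5]), 0.68), (array([213. , 191.9]), 0.67)]
```

```bash
python3 - <<'E'
from h import *
a=cv2.imread('pics/scene0.png')[135:230,135:260]; b=cv2.imread('pics/top0.png')[135:245,115:255]
a=cv2.resize(a,None,fx=5,fy=5,interpolation=cv2.INTER_CUBIC); b=cv2.resize(b,None,fx=5,fy=5,interpolation=cv2.INTER_CUBIC)
cv2.imwrite('pics/za.png',a);cv2.imwrite('pics/zb.png',b)
E
```

```text
(no output)
```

View pics/za.png

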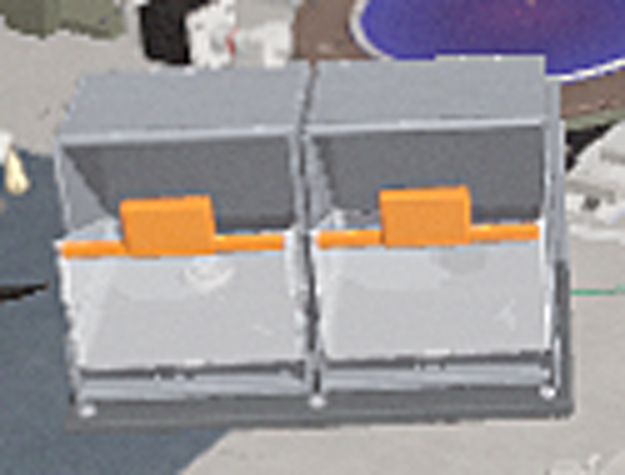

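View pics/zb.png

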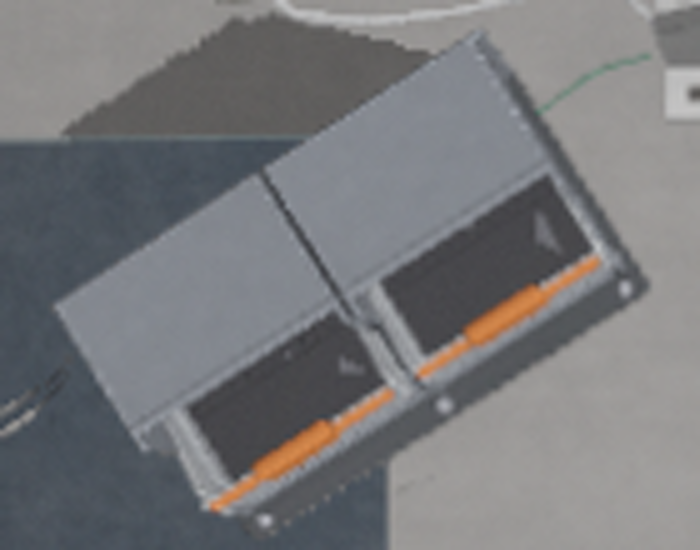

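```bash
cat >> h.py <<'E'
def ray(s,px,o=None):
    K=s['mtx'];k1=s['k1']
    d=np.array([(px[0]-K[0,2])/K[0,0],(px[1]-K[1,2])/K[1,1]]); u=d.copy()
    for _ in range(30): u=d/(1+k1*(u@u))
    v=np.array([u[0],-u[1],-1.])
    if 'hand_eye' in s:
        H=s['hand_eye'];R=Ro.from_euler('xyz',o['orientation'],degrees=True).as_matrix()
        return o['tool_pos']+R@H[:3,3], R@H[:3,:3]@v
    R=Ro.from_euler('xyz',s['orientation'],degrees=True).as_matrix()
    return np.array(s['position']),R@v
def onz(s,px,z,o=None):
    p,v=ray(s,px,o); return p+v*(z-p[2])/v[2]
def proj(s,P,o=None):
    P=np.atleast_2d(P)
    if 'hand_eye' in s:
        H=s['hand_eye'];R=Ro.from_euler('xyz',o['orientation'],degrees=True).as_matrix()
        c=o['tool_pos']+R@H[:3,3]; Rc=R@H[:3,:3]
    else: c=np.array(s['position']);Rc=Ro.from_euler('xyz',s['orientation'],degrees=True).as_matrix()
    q=(P-c)@Rc; u=np.c_[q[:,0],-q[:,1]]/(-q[:,2:3]); u=u*(1+s['k1']*(u**2).sum(1,keepdims=True))
    return u*[s['mtx'][0,0],s['mtx'][1,1]]+s['mtx'][:2,2]
def tri(rs):
    A=np.zeros((3,3));b=np.zeros(3)
    for p,v in rs:
        v=v/np.linalg.norm(v);M=np.eye(3)-np.outer(v,v);A+=M;b+=M@p
    return np.linalg.solve(A,b)
E
python3 - <<'E'
from h import *
o,s=snap('scene','s1.png');_,t=snap('top','t1.png')
for q in ['collar_bin_tab','bearing_bin_tab']:
    ms={}
    for n in ['scene','top']:
        for r in ctrl.regions_of(n,q): print(q,n,r['confidence'],r['mask'].sum(),np.array(r['position'])*[560,420])
# orange segmentation
hsv=cv2.cvtColor(t['image'],cv2.COLOR_RGB2HSV); m=((hsv[...,0]>5)&(hsv[...,0]<22)&(hsv[...,1]>140)&(hsv[...,2]>120)).astype(np.uint8); m[:140]=0;m[245:]=0;m[:,:110]=0;m[:,255:]=0
n,l,st,c=cv2.connectedComponentsWithStats(m); 
for i in range(1,n):
    if st[i,4]>20:
        print('top',st[i],c[i],onz(t,c[i],.12)); ys,xs=np.where(l==i); print(cv2.minAreaRect(np.c_[xs,ys].astype(np.float32)))
hsv=cv2.cvtColor(s['image'],cv2.COLOR_RGB2HSV); m=((hsv[...,0]>5)&(hsv[...,0]<22)&(hsv[...,1]>140)&(hsv[...,2]>120)).astype(np.uint8); m[:150]=0;m[230:]=0;m[:,:135]=0;m[:,260:]=0
n,l,st,c=cv2.connectedComponentsWithStats(m)
for i in range(1,n):
    if st[i,4]>20: print('scene',st[i],c[i])
for px in [(213.2,198),(173.7,224.6)]: print(onz(t,px,.127))
# zoom crops pixel->full: za /5+(135,135); zb /5+(115,135)
zb=lambda x,y:(115+x/5,135+y/5); za=lambda x,y:(135+x/5,135+y/5)
# tab corners in scene: left tab top corners (122,200),(208,197) ; right (382,190),(468,187)
for nm,(a1,a2) in {'L':((293,450),(165,225)),'R':((508,316),(425,215))}.items():
    print(nm,tri([ray(t,zb(*a1)),ray(s,za(*a2))]))
for a in [(265,520),(445,404),(625,288)]: print('bolt',onz(t,zb(*a),.02))
for a in [(55,305),(262,170),(478,35),(140,435),(340,310),(550,170)]: print('cover',onz(t,zb(*a),.139))
for q,z in [('tray_in',.014),('loupe',.04),('fuse_box',.02)]:
    for d in ctrl.regions_of('top',q): print(q,d['confidence'],onz(t,np.array(d['position'])*[560,420],z))
    for d in ctrl.regions_of('scene',q): print(q,'sc',d['confidence'],onz(s,np.array(d['position'])*[560,420],z/2))
d=[r for r in ctrl.regions_of('top','tray_in')][0]; ys,xs=np.where(d['mask']); r=cv2.minAreaRect(np.c_[xs,ys].astype(np.float32)); print(r)
for c in cv2.boxPoints(r): print('tray corner',onz(t,c,.014))
E
```

```text
collar_bin_tab scene 0.65 1547 [221.424 188.118]
collar_bin_tab top 0.89 962 [210.784 192.192]
bearing_bin_tab scene 0.71 1494 [174.384 188.916]
bearing_bin_tab scene 0.17 455 [218.512 260.484]
bearing_bin_tab top 0.84 1048 [173.6  217.98]
top [199 187  35  23 107] [215.81308411 197.65420561] [0.53635047 0.31142816 0.12      ]
((215.69229125976562, 197.53843688964844), (4.437601566314697, 40.49311447143555), 56.30992889404297)
top [159 214  34  22 102] [174.05882353 224.50980392] [0.46933495 0.4167665  0.12      ]
((174.96151733398438, 223.69229125976562), (4.437601566314697, 39.106361389160156), 56.30992889404297)
scene [199 172  44  13 266] [220.11654135 178.90225564]
scene [148 174  43  13 273] [168.79487179 180.79120879]
[0.53502001 0.31698855 0.127     ]
[0.46903533 0.41603504 0.127     ]
L [0.46753919 0.42064544 0.11196996]
R [0.53462423 0.3116623  0.11284834]
bolt [0.43083252 0.45685364 0.02      ]
bolt [0.49399724 0.35764099 0.02      ]
bolt [0.55699453 0.25916811 0.02      ]
cover [0.54036614 0.53471017 0.139     ]
cover [0.60700664 0.43022951 0.139     ]
cover [0.67374992 0
[... 197 characters left out ...]
ray_in sc 0.56 [ 0.68655754 -0.2005128   0.007     ]
loupe 0.69 [0.57646639 0.05722469 0.04      ]
loupe sc 0.68 [0.55282686 0.04678627 0.02      ]
loupe sc 0.54 [0.55594044 0.49528025 0.02      ]
fuse_box 0.66 [0.37859107 0.20590076 0.02      ]
fuse_box 0.33 [0.56507054 0.34033676 0.02      ]
fuse_box sc 0.66 [0.56339609 0.5073835  0.01      ]
fuse_box sc 0.59 [0.3804193  0.21499661 0.01      ]
((404.2064514160156, 151.18807983398438), (40.516056060791016, 35.343788146972656), 73.3007583618164)
tray corner [ 0.71248902 -0.13374816  0.014     ]
tray corner [ 0.74245249 -0.23150888  0.014     ]
tray corner [ 0.63242057 -0.26184009  0.014     ]
tray corner [ 0.60352423 -0.16430306  0.014     ]
```

Call:
jog_arm --commands '[{"roll": 0.15},{"roll": 0.15},{"roll": 0.15},{"roll": 0.15},{"roll": 0.15},{"roll": 0.15},{"roll": 0.15},{"roll": 0.15}]' --gripper 0

```text
validation failed for argument at $.co...
```

```bash
cat >> h.py <<'E'
YAW=32.3; H0=np.array([.538,.3153,.030])
def frame():
    return Ro.from_euler('z',YAW,degrees=True).as_matrix()
def h2w(p): return H0+frame()@np.array(p,float)
def w2h(p): return frame().T@(np.array(p)-H0)
def togo(P,yaw=None):
    o=ctrl.get_obs();R=Ro.from_euler('xyz',o['orientation'],degrees=True).as_matrix()
    print('t',round(o['clock'],2),'tcp',o['tool_pos'].round(4),'rpy',o['orientation'].round(2),'hinge mm',(w2h(o['tool_pos'])*1000).round(1),'F',o['force'].round(1),'open',round(o['opening']*1000,1))
    if yaw is not None:
        d=-np.radians((yaw-o['orientation'][2]+180)%360-180); print('roll to go',d.round(3))
        R=Ro.from_euler('xyz',[180,0,yaw],degrees=True).as_matrix()
    print('tool shift cm (after roll)',(R.T@(np.array(P)-o['tool_pos'])*100).round(2))
E
python3 -c "
from h import *
o=ctrl.get_obs();print(o['joint_pos'].round(1));togo(h2w([-.06,.03,.09]),212.3)"
```

```text
[ 89.2  20.5   0.7  -0.  -70.1 -16.5]
t 1.5 tcp [0.2006 0.6445 0.2266] rpy [180.    -0.   -17.29] hinge mm [-109.3  458.5  196.6] F [-0.2  0.3  0.2] open 87.7
roll to go 2.276
tool shift cm (after roll) [ -4.93 -42.85  10.66]
```

Call:
jog_arm --commands '[{"x": 0,"y": 0,"z": 0,"roll": 0.15},{"x": 0,"y": 0,"z": 0,"roll": 0.15},{"x": 0,"y": 0,"z": 0,"roll": 0.15},{"x": 0,"y": 0,"z": 0,"roll": 0.15},{"x": 0,"y": 0,"z": 0,"roll": 0.15},{"x": 0,"y": 0,"z": 0,"roll": 0.15},{"x": 0,"y": 0,"z": 0,"roll": 0.15},{"x": 0,"y": 0,"z": 0,"roll": 0.15}]' --gripper 0

```text
clock: 2.3
tool_pos: [0.2007, 0.6445, 0.2266]
orientation: [-180.0, 0.0, -86.4]
force: [0.4, 0.1, -0.6]
opening: 0.0292
```

```bash
python3 -c "
from h import *
o=ctrl.get_obs();print(o['joint_pos'].round(1));togo(h2w([-.06,.03,.09]),212.3)"
```

```text
[ 89.2  20.5   0.7   0.  -70.1 -85.6]
t 2.3 tcp [0.2007 0.6445 0.2266] rpy [-180.     0.   -86.4] hinge mm [-109.2  458.5  196.6] F [ 0.4  0.1 -0.6] open 29.2
roll to go 1.07
tool shift cm (after roll) [ -4.92 -42.85  10.66]
```

Call:
jog_arm --commands '[{"x": 0,"y": 0,"z": 0,"roll": 0.15},{"x": 0,"y": 0,"z": 0,"roll": 0.15},{"x": 0,"y": 0,"z": 0,"roll": 0.15},{"x": 0,"y": 0,"z": 0,"roll": 0.15},{"x": 0,"y": 0,"z": 0,"roll": 0.15},{"x": 0,"y": 0,"z": 0,"roll": 0.15},{"x": 0,"y": 0,"z": 0,"roll": 0.15},{"x": 0,"y": 0,"z": 0,"roll": 0.02}]' --gripper 0

```text
clock: 3.1
tool_pos: [0.2006, 0.6445, 0.2266]
orientation: [180.0, 0.0, -147.5]
force: [0.6, -0.5, -0.2]
opening: 0.0002
```

Call:
jog_arm --commands '[{"x": -0.5,"y": -4,"z": 0,"roll": 0},{"x": -0.5,"y": -4,"z": 0,"roll": 0},{"x": -0.5,"y": -4,"z": 0,"roll": 0},{"x": -0.5,"y": -4,"z": 0,"roll": 0},{"x": -0.5,"y": -4,"z": 0,"roll": 0},{"x": -0.5,"y": -4,"z": 0,"roll": 0},{"x": -0.5,"y": -4,"z": 0,"roll": 0},{"x": -0.5,"y": -4,"z": 0,"roll": 0},{"x": -0.5,"y": -4,"z": 0,"roll": 0},{"x": -0.4,"y": -3.5,"z": 0,"roll": 0},{"x": 0,"y": -3.3,"z": 0,"roll": 0},{"x": 0,"y": 0,"z": 0,"roll": 0}]'

```text
clock: 4.3
tool_pos: [0.4743, 0.3077, 0.2267]
orientation: [-180.0, -0.0, -147.3]
force: [0.4, 0.3, -0.0]
opening: 0.0004
```

Call:
jog_arm --commands '[{"x": 0,"y": 0,"z": 3.5,"roll": 0},{"x": 0,"y": 0,"z": 3.5,"roll": 0},{"x": 0,"y": 0,"z": 3.5,"roll": 0},{"x": 0,"y": 0,"z": 0,"roll": 0},{"x": 0,"y": 0,"z": 0,"roll": 0}]'

```text
clock: 4.8
tool_pos: [0.473, 0.3108, 0.1221]
orientation: [-180.0, -0.0, -147.2]
force: [-0.5, 0.5, -0.1]
opening: 0.0005
```

```bash
python3 -c "
from h import *
o,s=snap('wrist','w1.png');togo(h2w([-.06,.03,.09]),212.3)
for q in ['collar_center','collar_bin_tab','bearing_bin_tab']: print(q,[(np.array(d['position'])*[560,420],d['confidence']) for d in ctrl.search_frame('wrist',q)])"
```

```text
t 4.85 tcp [0.4735 0.3114 0.1232] rpy [-1.7999e+02  1.0000e-01 -1.4723e+02] hinge mm [-56.6  31.2  93.2] F [1.3 0.1 0.9] open 0.9
roll to go 0.008
tool shift cm (after roll) [ 0.34 -0.12  0.32]
collar_center []
collar_bin_tab [(array([279.384, 348.096]), 0.6)]
bearing_bin_tab [(array([460.6  , 345.618]), 0.7)]
```

View pics/w1.png

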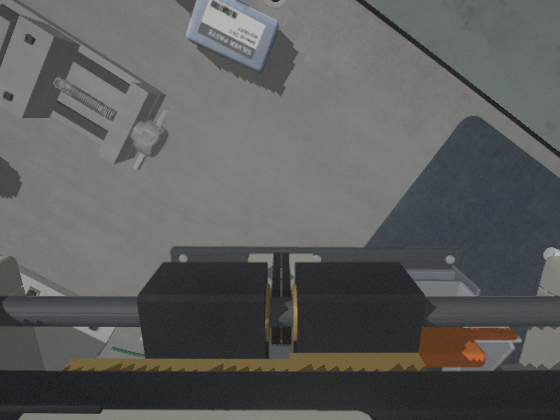

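```bash
python3 - <<'E'
from h import *
a=cv2.imread('pics/scene0.png').astype(float)+cv2.imread('pics/s1.png'); a/=2
a=a[160:215,145:250]; a=np.clip((a-120)*2,0,255).astype(np.uint8)
a=cv2.resize(a,None,fx=7,fy=7,interpolation=cv2.INTER_CUBIC); cv2.imwrite('pics/zc.png',a)
snap('scene','s2.png')
for q in ['collar_center','collar_bin_tab','bearing_bin_tab']: print(q,[(np.array(d['position'])*[560,420],d['confidence']) for d in ctrl.search_frame('scene',q)])
togo(h2w([-.06,.0,.13]),32.3)
E
```

```text
collar_center []
collar_bin_tab [(array([223.272, 190.386]), 0.75)]
bearing_bin_tab [(array([170.52 , 191.604]), 0.89)]
t 5.2 tcp [0.473  0.3108 0.1225] rpy [ 1.7997e+02  8.0000e-02 -1.4734e+02] hinge mm [-57.3  31.   92.5] F [-0.1 -0.2 -0.1] open 0.6
roll to go -3.135
tool shift cm (after roll) [-0.27  3.1  -3.75]
```

View pics/zc.png

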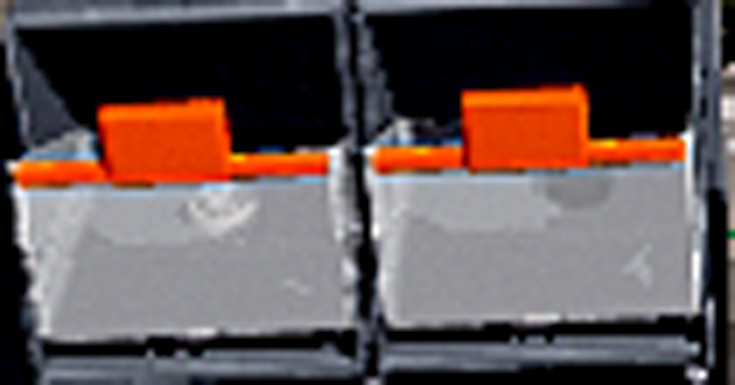

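View pics/s2.png

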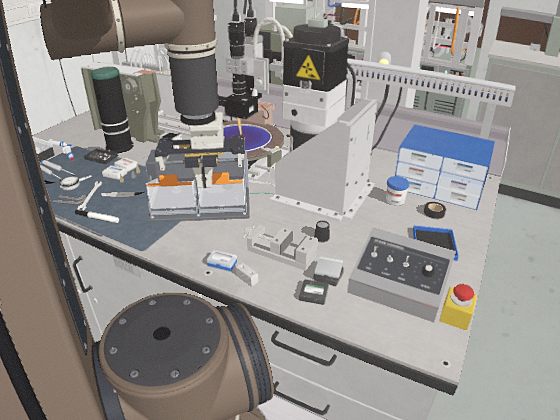

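Call:
jog_arm --commands '[{"x": 0,"y": 0,"z": -1,"roll": -0.15},{"x": 0,"y": 0,"z": -1,"roll": -0.15},{"x": 0,"y": 0,"z": -1,"roll": -0.15},{"x": 0,"y": 0,"z": -1,"roll": -0.15},{"x": 0,"y": 0,"z": -1,"roll": -0.15},{"x": 0,"y": 0,"z": -1,"roll": -0.15},{"x": 0,"y": 0,"z": 0,"roll": -0.15},{"x": 0,"y": 0,"z": 0,"roll": -0.15},{"x": 0,"y": 0,"z": 0,"roll": -0.15},{"x": 0,"y": 0,"z": 0,"roll": -0.15},{"x": 0,"y": 0,"z": 0,"roll": -0.15},{"x": 0,"y": 0,"z": 0,"roll": -0.15}]'

```text
clock: 6.4
tool_pos: [0.4729, 0.3105, 0.1819]
orientation: [-180.0, -0.0, -43.9]
force: [0.5, -0.2, -1.1]
opening: 0.0004
```

Call:
jog_arm --commands '[{"x": 0,"y": 0,"z": 0,"roll": -0.15},{"x": 0,"y": 0,"z": 0,"roll": -0.15},{"x": 0,"y": 0,"z": 0,"roll": -0.15},{"x": 0,"y": 0,"z": 0,"roll": -0.15},{"x": 0,"y": 0,"z": 0,"roll": -0.15},{"x": 0,"y": 0,"z": 0,"roll": -0.15},{"x": 0,"y": 0,"z": 0,"roll": -0.15},{"x": 0,"y": 0,"z": 0,"roll": -0.15},{"x": 0,"y": 0.5,"z": 0,"roll": -0.13},{"x": 0,"y": 2.5,"z": 0,"roll": 0},{"x": 0,"y": 0,"z": 0,"roll": 0},{"x": 0,"y": 0,"z": 0,"roll": 0}]'

```text
clock: 7.6
tool_pos: [0.4883, 0.2845, 0.1818]
orientation: [-180.0, -0.0, 31.9]
force: [0.1, -0.4, 0.5]
opening: 0.0007
```

```bash
python3 - <<'E'
from h import *
o,s=snap('wrist','w2.png');togo(h2w([0.018,.0,.13]),32.3); print(o['joint_pos'].round(1))
sc=ctrl.snapshot('scene')
print('collar est hinge',w2h(onz(sc,(227.9,187.1),.035)))
for q in ['collar_center','collar_bin_tab','bearing_bin_tab']: print(q,[(np.array(d['position'])*[560,420],d['confidence']) for d in ctrl.search_frame('wrist',q)])
im=s['image'][:,:,::-1].copy()
for p in [(0,-.022,.097),(0,.022,.097),(-.01,-.022,.097),(-.01,.022,.097),(.041,.061,.109),(.041,-.061,.109),(0,.061,0),(0,-.061,0),(0,.104,.097),(-.01,.104,.097),(-.01,.148,.097)]:
    u=proj(s,h2w(p),o)[0]; cv2.circle(im,(int(round(u[0])),int(round(u[1]))),2,(0,255,0),-1)
cv2.imwrite('pics/w2o.png',im)
E
```

```text
t 7.65 tcp [0.4882 0.2848 0.1818] rpy [-1.7999e+02 -2.0000e-02  3.1940e+01] hinge mm [-58.4   0.8 151.8] F [-0.3 -0.  -0.3] open 0.5
roll to go -0.006
tool shift cm (after roll) [7.64 0.08 2.18]
[ 50.1  12.2 -17.1  -0.  -60.7  71.8]
collar est hinge [ 0.08170257 -0.01142062  0.005     ]
collar_center []
collar_bin_tab [(array([281.904, 110.586]), 0.61)]
bearing_bin_tab [(array([104.776, 116.298]), 0.96), (array([281.512, 111.006]), 0.36)]
```

View pics/w2o.png

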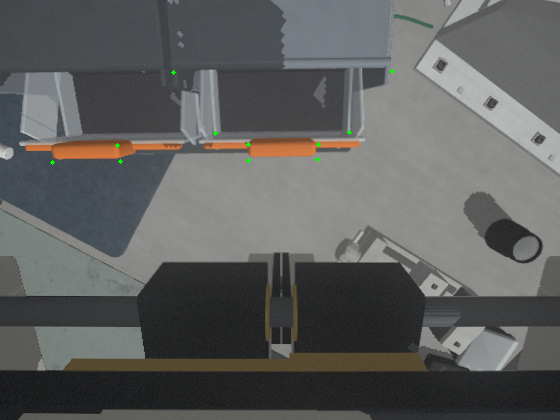

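```bash
sed -i 's/^YAW=.*/YAW=32.1; H0=np.array([.5403,.3167,.030])/' h.py; python3 -c "
from h import *
togo(h2w([0.018,.0,.15]),32.1)"
```

```text
t 7.85 tcp [0.4879 0.2851 0.1816] rpy [-1.7999e+02 -1.0000e-02  3.2000e+01] hinge mm [-61.1   1.1 151.6] F [-0.1  0.6 -0.3] open 0.6
roll to go -0.002
tool shift cm (after roll) [7.91 0.11 0.16]
```

Call:
jog_arm --commands '[{"x": 2.5,"y": 0,"z": 0,"roll": 0},{"x": 2.5,"y": 0,"z": 0,"roll": 0},{"x": 2.5,"y": 0,"z": 0,"roll": 0},{"x": 0.4,"y": 0,"z": 0,"roll": 0},{"x": 0,"y": 0,"z": 0,"roll": 0},{"x": 0,"y": 0,"z": 0,"roll": 0}]'

```text
clock: 8.45
tool_pos: [0.5544, 0.3263, 0.1813]
orientation: [180.0, 0.0, 32.0]
force: [-0.6, 0.3, -0.8]
opening: 0.0006
```

```bash
python3 -c "
from h import *
togo(h2w([0.018,.0,.085]),32.1)"
```

```text
t 8.45 tcp [0.5544 0.3263 0.1813] rpy [1.800e+02 5.000e-02 3.199e+01] hinge mm [ 17.1   0.7 151.3] F [-0.6  0.3 -0.8] open 0.6
roll to go -0.002
tool shift cm (after roll) [0.09 0.07 6.63]
```

Call:
jog_arm --commands '[{"x": 0,"y": 0,"z": 2.5,"roll": 0},{"x": 0,"y": 0,"z": 2.5,"roll": 0},{"x": 0,"y": 0,"z": 1.6,"roll": 0},{"x": 0,"y": 0,"z": 0,"roll": 0},{"x": -0.4,"y": 0,"z": 0,"roll": 0},{"x": -0.4,"y": 0,"z": 0,"roll": 0},{"x": -0.4,"y": 0,"z": 0,"roll": 0},{"x": -0.4,"y": 0,"z": 0,"roll": 0},{"x": 0,"y": 0,"z": 0,"roll": 0}]'

```text
clock: 9.35
tool_pos: [0.5416, 0.3183, 0.1166]
orientation: [-180.0, -0.1, 32.0]
force: [1.3, 1.0, 2.2]
opening: 0.0002
```

```bash
python3 -c "
from h import *
togo(h2w([0.0,.0,.085]),32.1); snap('scene','s3.png');a=cv2.imread('pics/s3.png')[100:240,100:290]; cv2.imwrite('pics/s3z.png',cv2.resize(a,None,fx=4,fy=4,interpolation=cv2.INTER_CUBIC))"
```

```text
t 9.35 tcp [0.5416 0.3183 0.1166] rpy [-1.7998e+02 -1.0000e-01  3.1990e+01] hinge mm [ 2.   0.7 86.6] F [1.3 1.  2.2] open 0.2
roll to go -0.002
tool shift cm (after roll) [-0.2   0.07  0.16]
```

View pics/s3z.png

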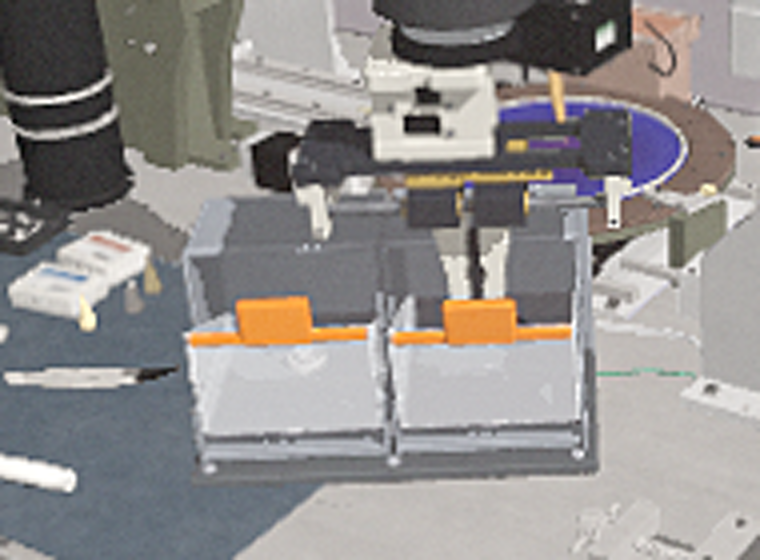

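Call:
jog_arm --commands '[{"x": -0.42,"y": 0,"z": 0.06,"roll": 0},{"x": -0.42,"y": 0,"z": 0.07,"roll": 0},{"x": -0.41,"y": 0,"z": 0.1,"roll": 0},{"x": -0.41,"y": 0,"z": 0.11,"roll": 0},{"x": -0.4,"y": 0,"z": 0.14,"roll": 0},{"x": -0.4,"y": 0,"z": 0.15,"roll": 0},{"x": -0.39,"y": 0,"z": 0.18,"roll": 0},{"x": -0.38,"y": 0,"z": 0.19,"roll": 0},{"x": -0.36,"y": 0,"z": 0.22,"roll": 0},{"x": -0.36,"y": 0,"z": 0.22,"roll": 0},{"x": -0.34,"y": 0,"z": 0.26,"roll": 0},{"x": -0.34,"y": 0,"z": 0.26,"roll": 0}]'

```text
clock: 10.6
tool_pos: [0.5018, 0.2932, 0.0956]
orientation: [180.0, 0.0, 32.0]
force: [1.5, -0.2, 4.7]
opening: 0.0009
```

Call:
jog_arm --commands '[{"x": -0.31,"y": 0,"z": 0.29,"roll": 0},{"x": -0.31,"y": 0,"z": 0.29,"roll": 0},{"x": -0.29,"y": 0,"z": 0.31,"roll": 0},{"x": -0.28,"y": 0,"z": 0.33,"roll": 0},{"x": 0,"y": 0,"z": 0,"roll": 0}]'

```text
clock: 11.1
tool_pos: [0.4937, 0.2882, 0.0854]
orientation: [180.0, -0.2, 32.1]
force: [3.4, -1.0, 12.0]
opening: 0.0006
```

```bash
python3 -c "
from h import *
togo(h2w([0.0,.0,.085]),32.1); snap('scene','s4.png');a=cv2.imread('pics/s4.png')[100:240,100:290]; cv2.imwrite('pics/s4z.png',cv2.resize(a,None,fx=4,fy=4,interpolation=cv2.INTER_CUBIC))"
```

```text
t 11.1 tcp [0.4937 0.2882 0.0854] rpy [179.98  -0.23  32.05] hinge mm [-54.7   0.6  55.4] F [ 3.4 -1.  12. ] open 0.6
roll to go -0.001
tool shift cm (after roll) [ 5.47  0.06 -2.96]
```

View pics/s4z.png

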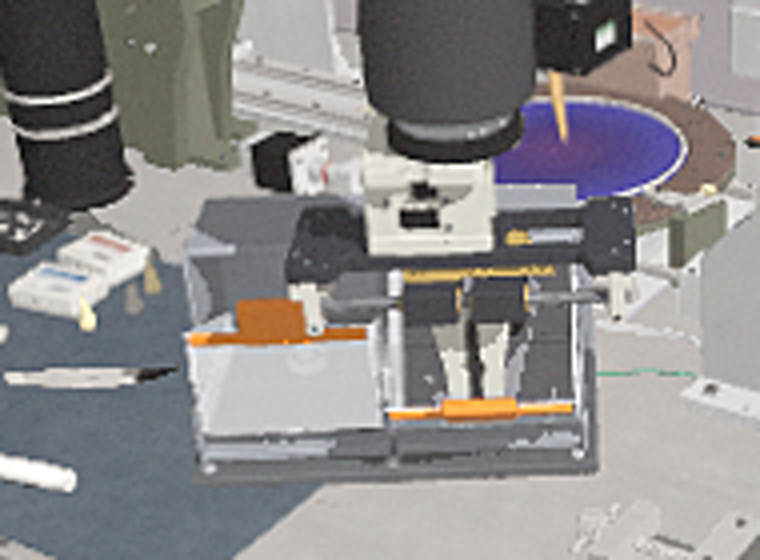

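Call:
jog_arm --commands '[{"x": 0,"y": 0,"z": -2,"roll": 0},{"x": 0,"y": 0,"z": -3,"roll": 0},{"x": -1.5,"y": 0.5,"z": -3,"roll": 0},{"x": -2,"y": 0.6,"z": -2,"roll": 0},{"x": 0,"y": 0,"z": 0,"roll": 0},{"x": 0,"y": 0,"z": 0,"roll": 0}]' --gripper 6.5

```text
clock: 11.75
tool_pos: [0.4677, 0.2592, 0.1834]
orientation: [-180.0, 0.0, 32.0]
force: [-0.5, -0.5, -1.3]
opening: 0.0432
```

```bash
python3 - <<'E'
from h import *
o,s=snap('wrist','w3.png');togo(h2w([0.0,.0,.085]),32.1)
_,sc=snap('scene','s5.png')
for n,c in [('wrist',s),('scene',sc)]:
  for q in ['collar_center']: print(n,[(np.array(d['position'])*[560,420],d['confidence'],w2h(onz(c,np.array(d['position'])*[560,420],.086,o))) for d in ctrl.search_frame(n,q)])
im=s['image'][:,:,::-1].copy(); th=.85;c,si=np.cos(th),np.sin(th)
B=lambda x,y,z:(x*c-z*si,y,x*si+z*c)
def line(a,b,col):
    u,v=proj(s,[h2w(a),h2w(b)],o); cv2.line(im,tuple(int(i) for i in u),tuple(int(i) for i in v),col,1)
for x in (50,54): line(B(x/1e3,-.055,.006),B(x/1e3,.055,.006),(0,255,0))
line((.041,-.061,.105),(.041,.061,.105),(255,255,0))
for x in (0,-.01): line(B(x,-.022,.097),B(x,.022,.097),(0,0,255))
pts=[h2w(B(.067+.013*np.cos(a),-.011+.013*np.sin(a),.01)) for a in np.linspace(0,6.28,40)]
for u in proj(s,pts,o): cv2.circle(im,(int(u[0]),int(u[1])),0,(255,0,255),-1)
cv2.imwrite('pics/w3o.png',im)
a=cv2.imread('pics/s5.png')[140:240,130:270]; cv2.imwrite('pics/s5z.png',cv2.resize(a,None,fx=5,fy=5,interpolation=cv2.INTER_CUBIC))
E
```

```text
t 11.8 tcp [0.4677 0.2592 0.1828] rpy [-1.7998e+02  8.0000e-02  3.1970e+01] hinge mm [-92.  -10.1 152.8] F [-0.4  0.4 -0.3] open 47.0
roll to go -0.002
tool shift cm (after roll) [ 9.2  -1.01  6.78]
wrist [(array([276.976,  26.502]), 0.97, array([ 0.04119789, -0.00670853,  0.056     ]))]
scene [(array([226.576, 176.106]), 0.39, array([ 0.04898987, -0.01198046,  0.056     ]))]
```

View pics/w3o.png

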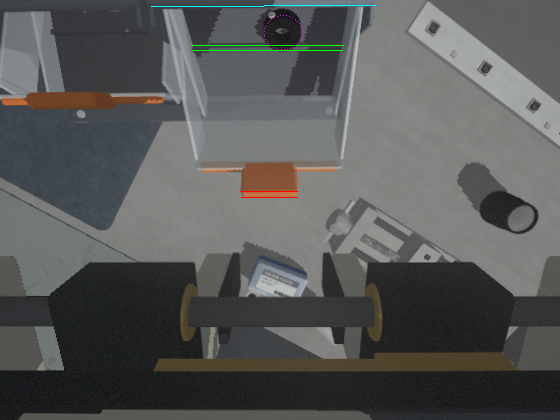

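View pics/w3.png

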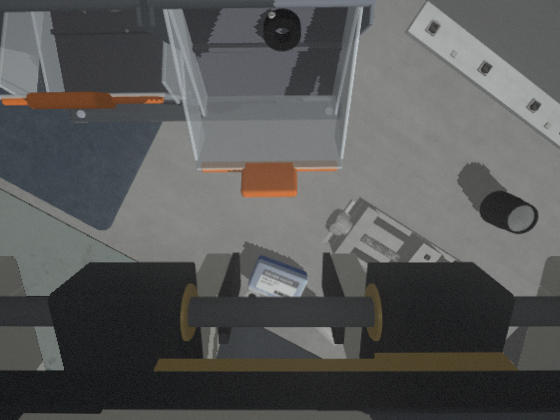

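View pics/s5z.png

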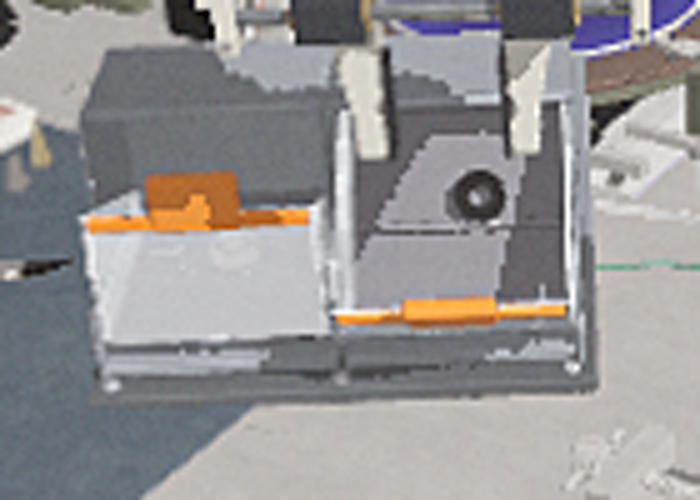

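```bash
python3 - <<'E'
from h import *
sc=ctrl.snapshot('scene')
def at_y(px,y):
    p,v=ray(sc,px); p=w2h(p);v=frame().T@v; return p+v*(y-p[1])/v[1]
def at_x(px,x):
    p,v=ray(sc,px); p=w2h(p);v=frame().T@v; return p+v*(x-p[0])/v[0]
for px in [(178.7,183.5),(256,179),(209,164)]:
    print(px,at_x(px,-.055)*1e3, at_x(px,-.055-.0)[2]*1e3-55.4)
togo(h2w([.030,-.011,.150]),32.1)
E
```

```text
(178.7, 183.5) [-55.          93.02186291  99.06282502] 43.66282502072128
(256, 179) [-55.         -87.38621202 103.671448  ] 48.27144800200845
(209, 164) [-55.          18.13289271 147.16600744] 91.76600743733337
t 12.0 tcp [0.4681 0.2594 0.1825] rpy [1.7997e+02 1.3000e-01 3.1980e+01] hinge mm [-91.6 -10.2 152.5] F [-0.1  0.6  0.9] open 62.1
roll to go -0.002
tool shift cm (after roll) [12.16  0.08  0.25]
```

```bash
python3 - <<'E'
from h import *
import cv2
s=ctrl.snapshot('wrist');H=s['hand_eye']
def tool_at_z(px,z):
    K=s['mtx'];d=np.array([(px[0]-K[0,2])/K[0,0],(px[1]-K[1,2])/K[1,1]])
    v=H[:3,:3]@np.array([d[0],-d[1],-1]);p=H[:3,3];return (p+v*(z-p[2])/v[2])*1e3
for px in [(555,258),(8,258),(8,345),(340,253),(325,345)]:
    for z in (0,-.02,-.045,-.066): print(px,z,tool_at_z(px,z).round(1))
im=s['image'][:,:,::-1]; cv2.imwrite('pics/w4.png',cv2.resize(im[220:420],None,fx=1.42,fy=2.5))
E
```

```text
(555, 258) 0 [  5.8 140.8   0. ]
(555, 258) -0.02 [ 15.2 122.8 -20. ]
(555, 258) -0.045 [ 27.  100.2 -45. ]
(555, 258) -0.066 [ 36.9  81.2 -66. ]
(8, 258) 0 [   5.9 -142.1    0. ]
(8, 258) -0.02 [  15.3 -124.1  -20. ]
(8, 258) -0.045 [  27.1 -101.7  -45. ]
(8, 258) -0.066 [ 37.  -82.9 -66. ]
(8, 345) 0 [ -48.  -155.2    0. ]
(8, 345) -0.02 [ -31.7 -135.6  -20. ]
(8, 345) -0.045 [ -11.4 -111.1  -45. ]
(8, 345) -0.066 [  5.7 -90.5 -66. ]
(340, 253) 0 [ 8.7 29.4  0. ]
(340, 253) -0.02 [ 17.7  25.5 -20. ]
(340, 253) -0.045 [ 29.1  20.7 -45. ]
(340, 253) -0.066 [ 38.6  16.6 -66. ]
(325, 345) 0 [-48.  24.   0.]
(325, 345) -0.02 [-31.8  20.8 -20. ]
(325, 345) -0.045 [-11.4  16.8 -45. ]
(325, 345) -0.066 [  5.7  13.4 -66. ]
```

View pics/w4.png

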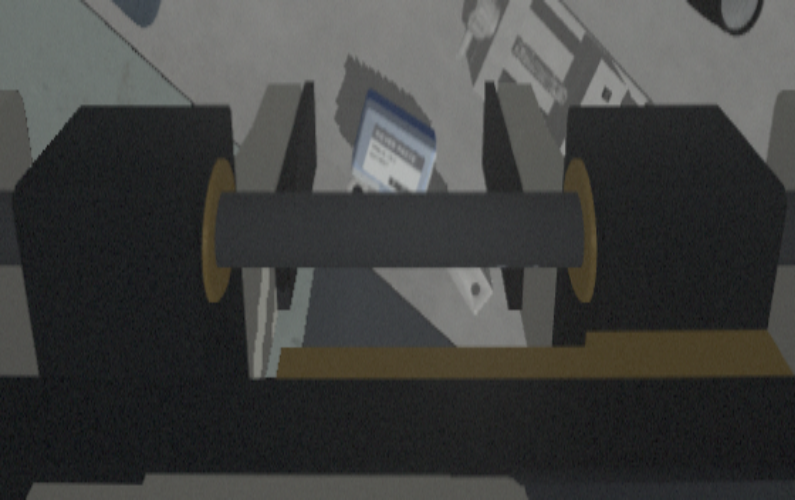

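```bash
python3 - <<'E'
from h import *
a=cv2.imread('pics/w3o.png')[0:60,150:390];b=cv2.imread('pics/w3.png')[0:60,150:390]
cv2.imwrite('pics/z3.png',cv2.resize(np.vstack([a,b]),None,fx=3.3,fy=4.5,interpolation=cv2.INTER_NEAREST))
E
```

```text
(no output)
```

View pics/z3.png

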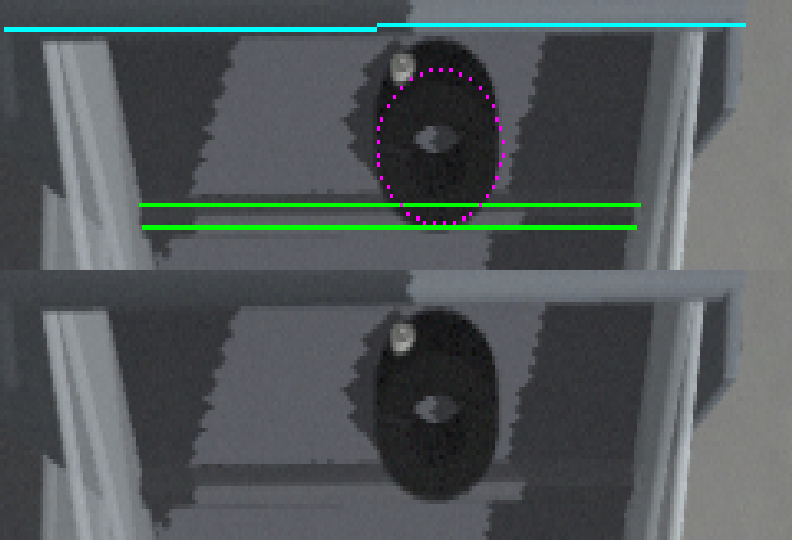

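Call:
jog_arm --commands '[{"x": 3,"y": 0,"z": 0,"roll": 0},{"x": 3,"y": 0,"z": 0,"roll": 0},{"x": 3,"y": 0,"z": 0,"roll": 0},{"x": 2,"y": 0.1,"z": 0,"roll": 0},{"x": 0,"y": 0,"z": 0,"roll": 0},{"x": 0,"y": 0,"z": 0,"roll": 0}]' --gripper 3.8

```text
clock: 12.65
tool_pos: [0.5619, 0.3167, 0.1823]
orientation: [180.0, 0.1, 32.0]
force: [-0.0, -0.3, -0.5]
opening: 0.0382
```

```bash
python3 - <<'E'
from h import *
togo(h2w([.029,-.011,.08]),32.1); 
a=snap('scene','s6.png')[1]['image'][110:240,130:290,::-1]; cv2.imwrite('pics/s6z.png',cv2.resize(a,None,fx=4.5,fy=4.5,interpolation=cv2.INTER_CUBIC))
E
```

```text
t 12.65 tcp [0.5619 0.3167 0.1823] rpy [1.7998e+02 1.3000e-01 3.1960e+01] hinge mm [ 18.3 -11.5 152.3] F [-0.  -0.3 -0.5] open 38.2
roll to go -0.002
tool shift cm (after roll) [ 1.07 -0.05  7.23]
```

View pics/s6z.png

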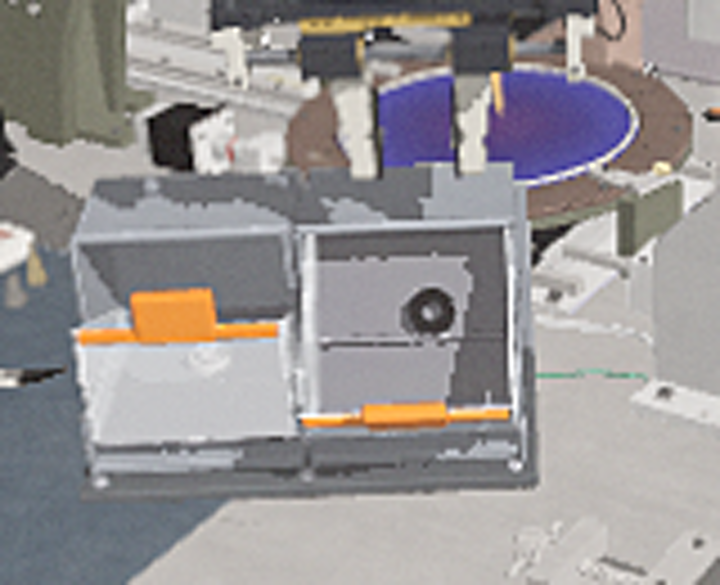

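Call:
jog_arm --commands '[{"x": 0.4,"y": 0,"z": 2,"roll": 0},{"x": 0.4,"y": 0,"z": 2,"roll": 0},{"x": 0,"y": 0,"z": 2,"roll": 0},{"x": 0,"y": 0,"z": 1.2,"roll": 0},{"x": 0,"y": 0,"z": 1,"roll": 0},{"x": 0,"y": 0,"z": 0.5,"roll": 0},{"x": 0,"y": 0,"z": 0.5,"roll": 0},{"x": 0,"y": 0,"z": 0,"roll": 0},{"x": 0,"y": 0,"z": 0,"roll": 0}]'

```text
clock: 13.6
tool_pos: [0.5692, 0.3213, 0.0923]
orientation: [-180.0, -0.0, 32.0]
force: [-0.2, -0.6, 0.0]
opening: 0.038
```

```bash
python3 - <<'E'
from h import *
togo(h2w([.031,-.011,.05]),32.1); 
a=snap('scene','s7.png')[1]['image'][110:240,130:290,::-1]; cv2.imwrite('pics/s7z.png',cv2.resize(a,None,fx=4.5,fy=4.5,interpolation=cv2.INTER_CUBIC))
snap('wrist','w7.png')
E
```

```text
t 13.6 tcp [0.5692 0.3213 0.0923] rpy [-1.800e+02 -4.000e-02  3.199e+01] hinge mm [ 26.9 -11.5  62.3] F [-0.2 -0.6  0. ] open 38.0
roll to go -0.002
tool shift cm (after roll) [ 0.41 -0.05  1.23]
```

View pics/s7z.png

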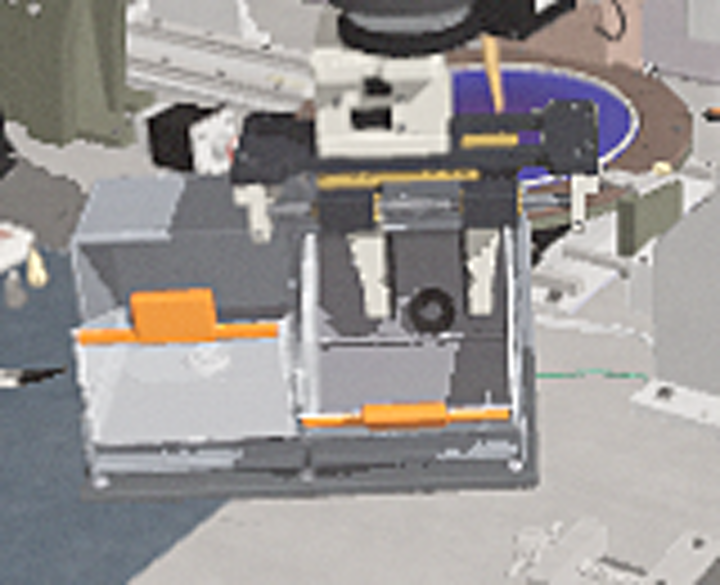

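View pics/w7.png

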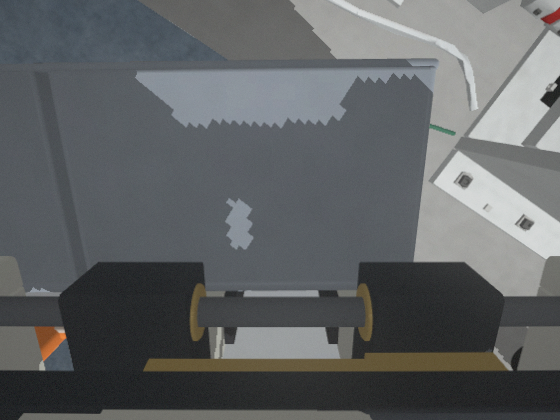

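Call:
jog_arm --commands '[{"x": 0,"y": -0.05,"z": 0.4,"roll": 0},{"x": 0,"y": 0,"z": 0.4,"roll": 0},{"x": 0,"y": 0,"z": 0.2,"roll": 0},{"x": 0,"y": 0,"z": 0,"roll": 0},{"x": 0,"y": 0,"z": 0,"roll": 0}]'

```text
clock: 14.2
tool_pos: [0.5687, 0.3215, 0.0816]
orientation: [180.0, 0.0, 32.0]
force: [0.2, 0.0, -0.5]
opening: 0.038
```

Call:
jog_arm --commands '[{"x": 0.1,"y": 0,"z": 0,"roll": 0},{"x": 0.1,"y": 0,"z": 0,"roll": 0},{"x": 0.1,"y": 0,"z": 0,"roll": 0},{"x": 0,"y": 0,"z": 0,"roll": 0}]'

```text
clock: 14.6
tool_pos: [0.5714, 0.3232, 0.0818]
orientation: [-180.0, -0.0, 32.0]
force: [0.3, -0.5, -0.5]
opening: 0.0379
```

```bash
python3 - <<'E'
from h import *
togo(h2w([.031,-.011,.05]),32.1)
E
```

```text
t 14.6 tcp [0.5714 0.3232 0.0818] rpy [-1.800e+02 -1.000e-02  3.198e+01] hinge mm [ 29.8 -11.   51.8] F [ 0.3 -0.5 -0.5] open 37.9
roll to go -0.002
tool shift cm (after roll) [0.12 0.   0.18]
```

Continue gently to feel the cover edge.

Call:
jog_arm --commands '[{"x": 0.1,"y": 0,"z": 0.1,"roll": 0},{"x": 0.05,"y": 0,"z": 0.1,"roll": 0},{"x": 0,"y": 0,"z": 0,"roll": 0}]'

```text
clock: 14.9
tool_pos: [0.5716, 0.3231, 0.0795]
orientation: [180.0, 0.1, 32.0]
force: [-4.9, -2.8, 2.4]
opening: 0.0379
```

Call:
jog_arm --commands '[{"x": 0.1,"y": 0,"z": 0,"roll": 0},{"x": 0,"y": 0,"z": 0,"roll": 0},{"x": 0,"y": 0,"z": 0,"roll": 0}]'

```text
clock: 15.2
tool_pos: [0.5716, 0.3231, 0.0795]
orientation: [180.0, 0.2, 32.0]
force: [-8.6, -4.5, 6.5]
opening: 0.0383
```

Call:
jog_arm --commands '[{"x": 0.1,"y": 0,"z": 0,"roll": 0},{"x": 0,"y": 0,"z": 0,"roll": 0},{"x": 0,"y": 0,"z": 0,"roll": 0}]'

```text
clock: 15.5
tool_pos: [0.5716, 0.3231, 0.0795]
orientation: [180.0, 0.3, 32.0]
force: [-11.8, -5.1, 8.7]
opening: 0.0383
```

```bash
python3 - <<'E'
from h import *
togo(h2w([.031,-.011,.05]),32.1)
E
```

```text
t 15.5 tcp [0.5716 0.3231 0.0795] rpy [179.97   0.32  31.99] hinge mm [ 29.9 -11.2  49.5] F [-11.8  -5.1   8.7] open 38.3
roll to go -0.002
tool shift cm (after roll) [ 0.11 -0.02 -0.05]
```

Call:
jog_arm --commands '[{"x": -0.25,"y": 0,"z": -0.05,"roll": 0},{"x": 0,"y": 0,"z": 0,"roll": 0},{"x": 0,"y": 0,"z": 0,"roll": 0}]'

```text
clock: 15.8
tool_pos: [0.5716, 0.3232, 0.0801]
orientation: [180.0, 0.1, 32.0]
force: [-4.4, -2.2, 1.4]
opening: 0.0381
```

```bash
python3 - <<'E'
from h import *
togo(h2w([.031,-.011,.05]),32.1)
s=snap('scene','s8.png')[1];im=s['image'][:,:,::-1].copy(); th=.85
a=cv2.resize(im[150:230,180:270],None,fx=6,fy=6,interpolation=cv2.INTER_CUBIC)
def line(p,q,col,th=.85):
    c,si=np.cos(th),np.sin(th)
    u,v=[(w-[180,150])*6+3 for w in proj(s,[h2w((x*c-z*si,y,x*si+z*c)) for x,y,z in (p,q)])]; cv2.line(b,tuple(int(i) for i in u),tuple(int(i) for i in v),col,1)
b=a.copy()
for x in (-.01,0): line((x,-.022,.097),(x,.022,.097),(0,255,0)); line((x,-.022,.097),(x,.022,.097),(255,0,255),.75)
line((.054,-.055,.006),(.054,.055,.006),(0,255,0))
cv2.imwrite('pics/s8z.png',np.hstack([a,b])[:, :1080][::1,::1]); cv2.imwrite('pics/s8z.png',cv2.resize(np.hstack([a,b]),(800,356)))
E
```

```text
t 15.8 tcp [0.5716 0.3232 0.0801] rpy [1.7999e+02 7.0000e-02 3.1980e+01] hinge mm [ 29.9 -11.1  50.1] F [-4.4 -2.2  1.4] open 38.1
roll to go -0.002
tool shift cm (after roll) [ 0.11 -0.01  0.01]
```

View pics/s8z.png

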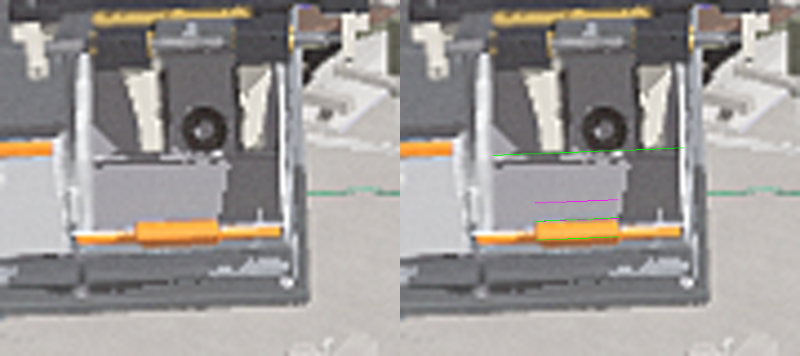

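Call:
jog_arm --commands '[{"x": -0.05,"y": 0,"z": 0,"roll": 0},{"x": 0,"y": 0,"z": 0,"roll": 0},{"x": 0,"y": 0,"z": 0,"roll": 0},{"x": 0,"y": 0,"z": 0,"roll": 0},{"x": 0,"y": 0,"z": 0,"roll": 0},{"x": 0,"y": 0,"z": 0,"roll": 0}]' --gripper 2.0

```text
clock: 16.45
tool_pos: [0.5716, 0.3234, 0.0801]
orientation: [180.0, 0.0, 32.0]
force: [-3.2, 0.7, -2.2]
opening: 0.0231
```

```bash
python3 - <<'E'
from h import *
togo(h2w([.031,-.011,.05]),32.1)
s=snap('scene','s9.png')[1];im=s['image'][:,:,::-1]
cv2.imwrite('pics/s9z.png',cv2.resize(im[150:230,180:270],None,fx=7,fy=7,interpolation=cv2.INTER_CUBIC))
E
```

```text
t 16.45 tcp [0.5716 0.3234 0.0801] rpy [1.800e+02 1.000e-02 3.198e+01] hinge mm [ 30.  -11.   50.1] F [-3.2  0.7 -2.2] open 23.1
roll to go -0.002
tool shift cm (after roll) [0.1  0.   0.01]
```

View pics/s9z.png

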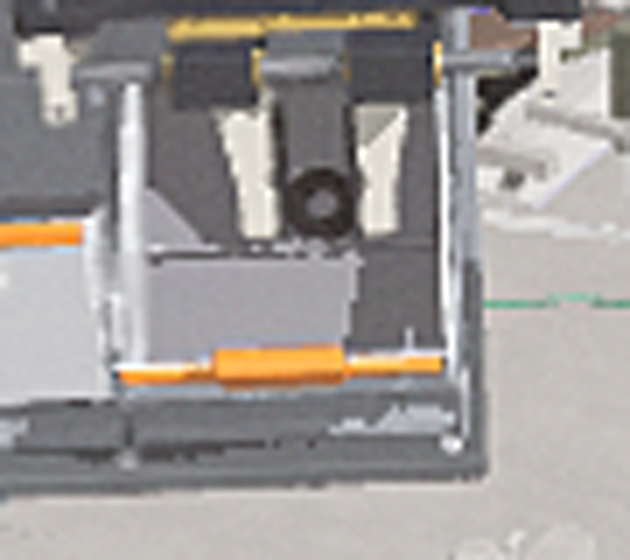

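Call:
jog_arm --commands '[{"x": 0,"y": 0,"z": 0,"roll": 0},{"x": 0,"y": 0,"z": 0,"roll": 0}]'

```text
clock: 16.7
tool_pos: [0.5717, 0.3232, 0.0802]
orientation: [180.0, 0.0, 32.0]
force: [-2.3, -0.1, -2.5]
opening: 0.023
```

```bash
python3 - <<'E'
from h import *
togo(h2w([.031,-.011,.05]),32.1)
s=snap('scene','s10.png')[1];im=s['image'][:,:,::-1]
cv2.imwrite('pics/s10z.png',cv2.resize(im[150:230,180:270],None,fx=7,fy=7,interpolation=cv2.INTER_CUBIC))
E
```

```text
t 16.7 tcp [0.5717 0.3232 0.0802] rpy [1.7999e+02 1.0000e-02 3.1980e+01] hinge mm [ 30.  -11.1  50.2] F [-2.3 -0.1 -2.5] open 23.0
roll to go -0.002
tool shift cm (after roll) [ 0.1  -0.01  0.02]
```

View pics/s10z.png

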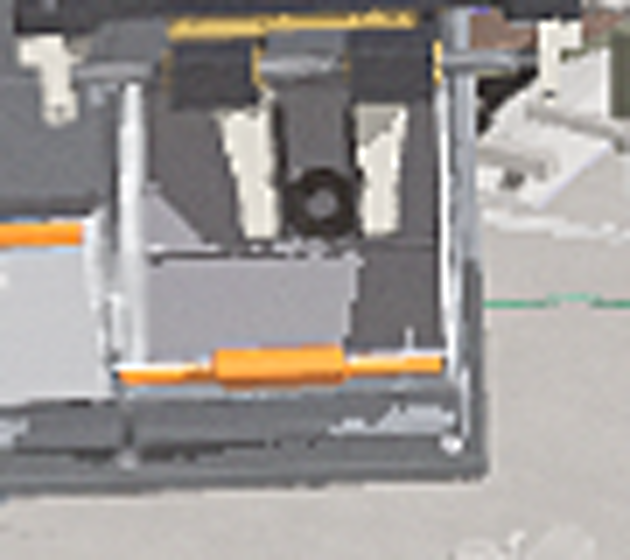

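Call:
jog_arm --commands '[{"x": -0.15,"y": 0,"z": -0.15,"roll": 0},{"x": -0.15,"y": 0,"z": -0.15,"roll": 0},{"x": -0.15,"y": 0,"z": -0.15,"roll": 0},{"x": -0.15,"y": 0,"z": -0.15,"roll": 0},{"x": -0.15,"y": 0,"z": -0.15,"roll": 0},{"x": -0.15,"y": 0,"z": -0.15,"roll": 0},{"x": 0,"y": 0,"z": 0,"roll": 0}]' --gripper 1.8

```text
clock: 17.45
tool_pos: [0.564, 0.3186, 0.0896]
orientation: [-180.0, -0.0, 32.0]
force: [1.0, 0.1, -1.0]
opening: 0.0231
```

```bash
python3 - <<'E'
from h import *
togo(h2w([.031,-.011,.05]),32.1)
s=snap('scene','s11.png')[1];im=s['image'][:,:,::-1]
cv2.imwrite('pics/s11z.png',cv2.resize(im[150:230,180:270],None,fx=7,fy=7,interpolation=cv2.INTER_CUBIC))
E
```

```text
t 17.45 tcp [0.564  0.3186 0.0896] rpy [-1.800e+02 -2.000e-02  3.199e+01] hinge mm [ 21.1 -11.   59.6] F [ 1.   0.1 -1. ] open 23.1
roll to go -0.002
tool shift cm (after roll) [0.99 0.   0.96]
```

View pics/s11z.png

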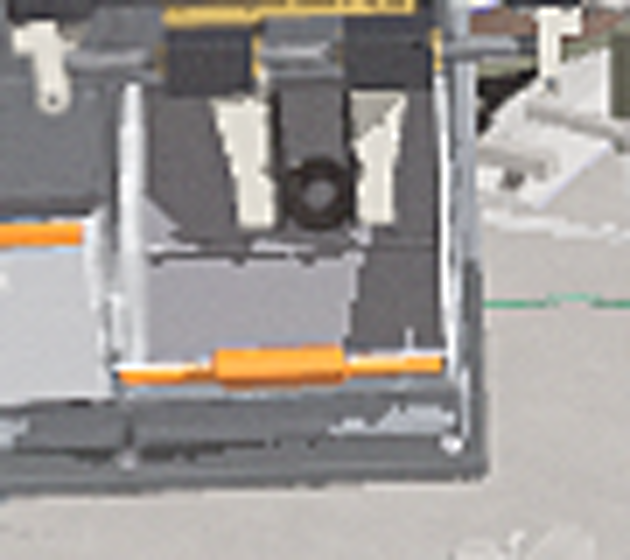

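Call:
jog_arm --commands '[{"x": -0.3,"y": 0,"z": -0.3,"roll": 0},{"x": -0.4,"y": 0,"z": -0.4,"roll": 0},{"x": -0.4,"y": 0,"z": -0.6,"roll": 0},{"x": -0.4,"y": 0,"z": -0.8,"roll": 0},{"x": -0.4,"y": 0,"z": -1,"roll": 0},{"x": -0.4,"y": 0,"z": -1,"roll": 0},{"x": -0.4,"y": 0,"z": -1,"roll": 0},{"x": -0.4,"y": 0,"z": -1,"roll": 0},{"x": 0,"y": 0,"z": -1,"roll": 0},{"x": 0,"y": 0,"z": -0.8,"roll": 0},{"x": 0,"y": 0,"z": 0,"roll": 0},{"x": 0,"y": 0,"z": 0,"roll": 0}]'

```text
clock: 18.7
tool_pos: [0.5377, 0.3022, 0.1682]
orientation: [-180.0, 0.0, 32.0]
force: [-0.6, 0.7, -0.9]
opening: 0.0229
```

```bash
python3 - <<'E'
from h import *
togo([.45,.1,.2],32.1)
s=snap('scene','s12.png')[1];im=s['image'][:,:,::-1]
cv2.imwrite('pics/s12z.png',cv2.resize(im[110:220,160:280],None,fx=5.3,fy=5.3,interpolation=cv2.INTER_CUBIC))
o,w=snap('wrist','w12.png'); print([(np.array(d['position'])*[560,420],d['confidence']) for n in ('scene','wrist') for d in ctrl.search_frame(n,'collar_center')])
cv2.imwrite('pics/w12z.png',cv2.resize(w['image'][200:380,150:410,::-1],None,fx=3,fy=3))
E
```

```text
t 18.7 tcp [0.5377 0.3022 0.1682] rpy [-179.99    0.     31.98] hinge mm [ -9.9 -10.9 138.2] F [-0.6  0.7 -0.9] open 22.9
roll to go -0.002
tool shift cm (after roll) [-18.18  12.47  -3.18]
[(array([222.712, 151.788]), 0.57), (array([276.92, 249.9 ]), 0.73)]
```

View pics/s12z.png

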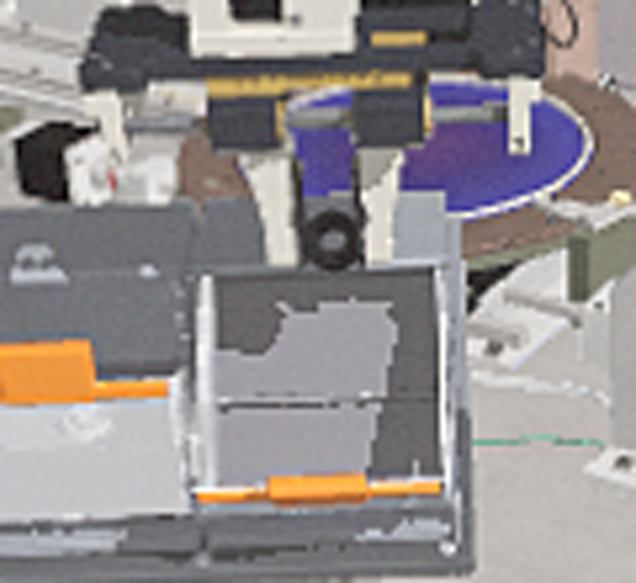

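View pics/w12z.png

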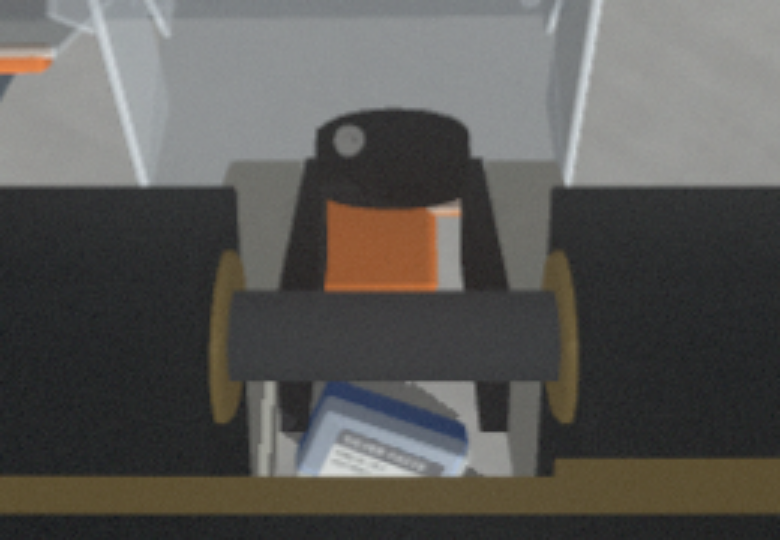

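```bash
python3 - <<'E'
from h import *
togo([.45,.12,.21],15.4); print()
togo([.45,.12,.21],32.0)
t=snap('top','t2.png')[1]
cv2.imwrite('pics/t2z.png',cv2.resize(t['image'][60:220,240:460,::-1],None,fx=3.5,fy=3.5,interpolation=cv2.INTER_CUBIC))
E
```

```text
t 18.9 tcp [0.5375 0.302  0.1676] rpy [1.7999e+02 7.0000e-02 3.1980e+01] hinge mm [-10.2 -11.  137.6] F [ 0.6 -0.7 -0.8] open 23.4
roll to go 0.289
tool shift cm (after roll) [-13.27  15.22  -4.24]

t 18.9 tcp [0.5375 0.302  0.1676] rpy [1.7999e+02 7.0000e-02 3.1980e+01] hinge mm [-10.2 -11.  137.6] F [ 0.6 -0.7 -0.8] open 23.4
roll to go -0.0
tool shift cm (after roll) [-17.06  10.79  -4.24]
```

View pics/t2z.png

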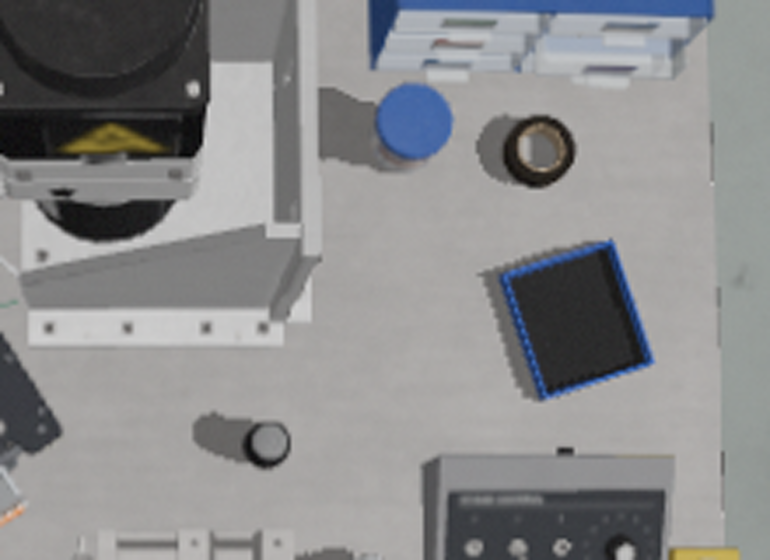

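Call:
jog_arm --commands '[{"x": -1.5,"y": 1,"z": -0.5,"roll": 0},{"x": -2.5,"y": 1.5,"z": -0.6,"roll": 0},{"x": -3,"y": 2,"z": -0.8,"roll": 0},{"x": -3,"y": 2,"z": -0.8,"roll": 0},{"x": -3,"y": 2,"z": -0.8,"roll": 0},{"x": -2.5,"y": 1.5,"z": -0.7,"roll": 0},{"x": -1.5,"y": 0.8,"z": 0,"roll": 0},{"x": 0,"y": 0,"z": 0,"roll": 0.06},{"x": 0,"y": 0,"z": 0,"roll": 0.1},{"x": 0,"y": 0,"z": 0,"roll": 0.1},{"x": 0,"y": 0,"z": 0,"roll": 0}]'

```text
clock: 20.05
tool_pos: [0.4505, 0.1204, 0.21]
orientation: [-180.0, 0.0, 17.0]
force: [1.1, -0.9, -0.8]
opening: 0.023
```

```bash
python3 - <<'E'
from h import *
togo([.50,-.15,.21],17)
E
```

```text
t 20.05 tcp [0.4505 0.1204 0.21  ] rpy [-1.8e+02  1.0e-02  1.7e+01] hinge mm [-180.4 -118.6  180. ] F [ 1.1 -0.9 -0.8] open 23.0
roll to go -0.0
tool shift cm (after roll) [-3.17 27.3   0.  ]
```

Call:
jog_arm --commands '[{"x": 0,"y": 1.5,"z": 0,"roll": 0},{"x": -0.3,"y": 2.5,"z": 0,"roll": 0},{"x": -0.4,"y": 3,"z": 0,"roll": 0},{"x": -0.5,"y": 3.5,"z": 0,"roll": 0},{"x": -0.5,"y": 3.5,"z": 0,"roll": 0},{"x": -0.5,"y": 3.5,"z": 0,"roll": 0},{"x": -0.5,"y": 3.5,"z": 0,"roll": 0},{"x": -0.5,"y": 3,"z": 0,"roll": 0},{"x": 0,"y": 2,"z": 0,"roll": 0},{"x": 0,"y": 1.3,"z": 0,"roll": 0},{"x": 0,"y": 0,"z": 0,"roll": 0}]'

```text
clock: 21.15
tool_pos: [0.5005, -0.1508, 0.2097]
orientation: [-180.0, 0.0, 17.1]
force: [-0.2, 0.1, -0.9]
opening: 0.0233
```

```bash
python3 - <<'E'
from h import *
togo([.58,-.22,.21],17)
o,w=snap('wrist','w13.png'); print([(np.array(d['position'])*[560,420],d['confidence'],onz(w,np.array(d['position'])*[560,420],.008,o)) for d in ctrl.search_frame('wrist','tray_in')])
E
```

```text
t 21.15 tcp [ 0.5005 -0.1508  0.2097] rpy [-1.7999e+02  5.0000e-02  1.7090e+01] hinge mm [-282.2 -374.9  179.7] F [-0.2  0.1 -0.9] open 23.3
roll to go 0.002
tool shift cm (after roll) [ 5.58  8.94 -0.03]
[(array([377.72,  43.89]), 0.96, array([ 0.66167638, -0.19978195,  0.008     ]))]
```

View pics/w13.png

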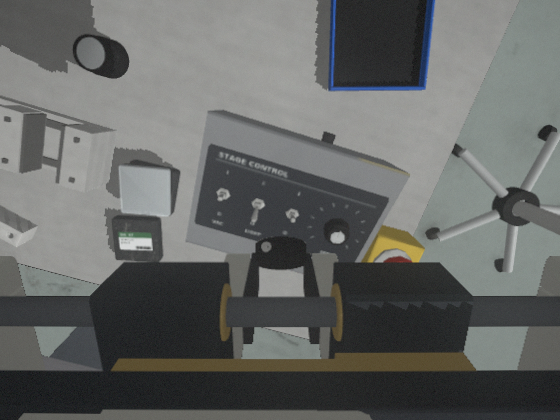

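Call:
jog_arm --commands '[{"x": 1,"y": 0.7,"z": 0,"roll": 0},{"x": 2,"y": 1.5,"z": 0,"roll": 0},{"x": 2,"y": 1.5,"z": 0,"roll": 0},{"x": 2,"y": 1.5,"z": 0,"roll": 0},{"x": 1.2,"y": 1,"z": 0,"roll": 0},{"x": 0,"y": 0,"z": 0,"roll": 0},{"x": 0,"y": 0,"z": 0,"roll": 0}]'

```text
clock: 21.95
tool_pos: [0.5971, -0.1843, 0.2097]
orientation: [-180.0, 0.0, 17.1]
force: [0.2, 0.2, -0.6]
opening: 0.023
```

```bash
python3 - <<'E'
from h import *
o,w=snap('wrist','w14.png')
r=ctrl.regions_of('wrist','tray_in'); 
for d in r:
    m=d['mask'];ys,xs=np.where(m);q=cv2.minAreaRect(np.c_[xs,ys].astype(np.float32)); print(d['confidence'],q)
    P=np.array([onz(w,c,.014,o) for c in cv2.boxPoints(q)]); print(P.round(4),P.mean(0))
togo([.66,-.2,.1],17)
print(ctrl.search_frame('wrist','collar_center'))
E
```

```text
0.62 ((316.4999694824219, 117.49999237060547), (96.99998474121094, 106.99998474121094), 0.0)
[[ 0.6073 -0.1661  0.014 ]
 [ 0.7085 -0.1361  0.014 ]
 [ 0.7366 -0.2267  0.014 ]
 [ 0.638  -0.2653  0.014 ]] [ 0.67260189 -0.19854056  0.014     ]
t 22.05 tcp [ 0.5967 -0.1844  0.2103] rpy [-1.7999e+02  1.0000e-02  1.7140e+01] hinge mm [-218.5 -454.4  180.3] F [-0.2 -0.3 -0.8] open 22.9
roll to go 0.002
tool shift cm (after roll) [ 5.6   3.35 11.03]
[{'position': [0.4982, 0.5995], 'confidence': 0.89}]
```

View pics/w14.png

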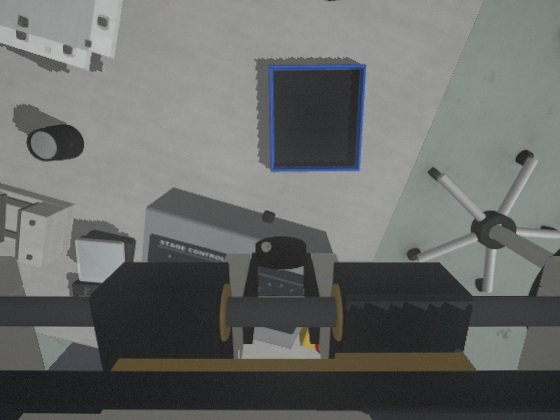

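```bash
python3 - <<'E'
from h import *
o=ctrl.get_obs();w=ctrl.snapshot('wrist')
R=Ro.from_euler('xyz',[180,0,17.1],degrees=True).as_matrix();T=np.array([.6624,-.2014,.01])
for px in [(175,188),(330,234),(268,212)]:
    for z in (.04,.08): print(px,z,onz(w,px,z,o),'tool mm',(R.T@(onz(w,px,z,o)-T)*1e3).round())
togo(T,17.1)
E
```

```text
(175, 188) 0.04 [ 0.56747977 -0.0809372   0.04      ] tool mm [ -55. -143.  -30.]
(175, 188) 0.08 [ 0.5802964  -0.09060696  0.08      ] tool mm [ -46. -130.  -70.]
(330, 234) 0.04 [ 0.56674452 -0.24717073  0.04      ] tool mm [-105.   16.  -30.]
(330, 234) 0.08 [ 0.57965088 -0.23655521  0.08      ] tool mm [-89.   9. -70.]
(268, 212) 0.04 [ 0.57079354 -0.17787428  0.04      ] tool mm [-81. -49. -30.]
(268, 212) 0.08 [ 0.5832058  -0.17571492  0.08      ] tool mm [-68. -48. -70.]
t 22.15 tcp [ 0.5966 -0.1845  0.2106] rpy [ 1.7999e+02 -3.0000e-02  1.7130e+01] hinge mm [-218.6 -454.5  180.6] F [ 0.7  0.5 -0.3] open 22.8
roll to go 0.0
tool shift cm (after roll) [ 5.79  3.55 20.06]
```

Call:
jog_arm --commands '[{"x": 1.5,"y": 0.9,"z": 0,"roll": 0},{"x": 2,"y": 1.2,"z": 0,"roll": 0},{"x": 1.5,"y": 0.9,"z": 1,"roll": 0},{"x": 0.8,"y": 0.55,"z": 2,"roll": 0},{"x": 0,"y": 0,"z": 3,"roll": 0},{"x": 0,"y": 0,"z": 3,"roll": 0},{"x": 0,"y": 0,"z": 3,"roll": 0},{"x": 0,"y": 0,"z": 3,"roll": 0},{"x": 0,"y": 0,"z": 2,"roll": 0},{"x": 0,"y": 0,"z": 1,"roll": 0},{"x": 0,"y": 0,"z": 0,"roll": 0},{"x": 0,"y": 0,"z": 0,"roll": 0}]'

```text
clock: 23.35
tool_pos: [0.6635, -0.2019, 0.0315]
orientation: [180.0, -0.1, 17.1]
force: [-1.1, -1.1, 0.6]
opening: 0.0229
```

```bash
python3 - <<'E'
from h import *
togo([.6624,-.2014,.016],17.1)
s=snap('scene','s15.png')[1];im=s['image'][:,:,::-1]
cv2.imwrite('pics/s15z.png',cv2.resize(im[170:300,380:500],None,fx=5,fy=5,interpolation=cv2.INTER_CUBIC))
E
```

```text
t 23.35 tcp [ 0.6635 -0.2019  0.0315] rpy [ 1.7995e+02 -7.0000e-02  1.7110e+01] hinge mm [-171.2 -504.8    1.5] F [-1.1 -1.1  0.6] open 22.9
roll to go 0.0
tool shift cm (after roll) [-0.09 -0.09  1.55]
```

View pics/s15z.png

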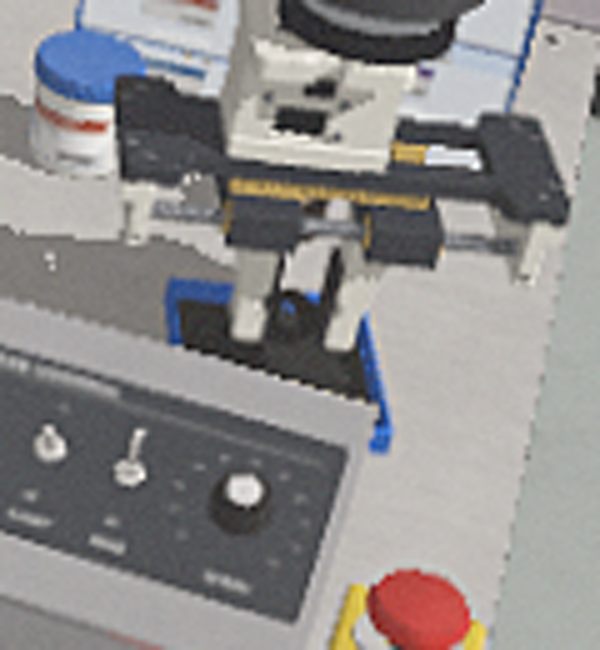

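Call:
jog_arm --commands '[{"x": 0,"y": 0,"z": 0.6,"roll": 0},{"x": 0,"y": 0,"z": 0.5,"roll": 0},{"x": 0,"y": 0,"z": 0.3,"roll": 0},{"x": 0,"y": 0,"z": 0,"roll": 0},{"x": 0,"y": 0,"z": 0,"roll": 0}]'

```text
clock: 23.9
tool_pos: [0.6628, -0.2019, 0.0161]
orientation: [-180.0, 0.0, 17.1]
force: [0.3, -0.7, -0.7]
opening: 0.0228
```

Call:
jog_arm --commands '[{"x": 0,"y": 0,"z": 0.1,"roll": 0},{"x": 0,"y": 0,"z": 0.1,"roll": 0},{"x": 0,"y": 0,"z": 0.1,"roll": 0},{"x": 0,"y": 0,"z": 0,"roll": 0}]'

```text
clock: 24.3
tool_pos: [0.6628, -0.2019, 0.0132]
orientation: [-180.0, 0.0, 17.1]
force: [0.8, 0.3, -0.8]
opening: 0.0231
```

Call:
jog_arm --commands '[{"x": 0,"y": 0,"z": 0.1,"roll": 0},{"x": 0,"y": 0,"z": 0.1,"roll": 0},{"x": 0,"y": 0,"z": 0,"roll": 0}]'

```text
clock: 24.6
tool_pos: [0.6635, -0.2018, 0.0123]
orientation: [180.0, -0.1, 17.1]
force: [-1.4, 1.2, 7.1]
opening: 0.0227
```

Call:
jog_arm --commands '[{"x": 0,"y": 0,"z": 0.1,"roll": 0},{"x": 0,"y": 0,"z": 0.1,"roll": 0},{"x": 0,"y": 0,"z": 0,"roll": 0}]'

```text
clock: 24.9
tool_pos: [0.6645, -0.2016, 0.0117]
orientation: [179.9, -0.2, 17.2]
force: [-2.3, 4.2, 13.9]
opening: 0.0228
```

Call:
jog_arm --commands '[{"x": 0,"y": 0,"z": 0.1,"roll": 0},{"x": 0,"y": 0,"z": 0.1,"roll": 0},{"x": 0,"y": 0,"z": 0,"roll": 0}]'

```text
clock: 25.2
tool_pos: [0.6659, -0.2013, 0.0108]
orientation: [179.9, -0.3, 17.2]
force: [-0.5, 6.1, 17.2]
opening: 0.0233
```

```bash
python3 - <<'E'
from h import *
togo([.6624,-.2014,.006],17.1)
o,w=snap('wrist','w16.png'); cv2.imwrite('pics/w16z.png',cv2.resize(w['image'][200:380,150:410,::-1],None,fx=3,fy=3))
E
```

```text
t 25.2 tcp [ 0.6659 -0.2013  0.0108] rpy [179.86  -0.34  17.18] hinge mm [-168.9 -505.6  -19.2] F [-0.5  6.1 17.2] open 23.3
roll to go 0.001
tool shift cm (after roll) [-0.34 -0.1   0.48]
```

View pics/w16z.png

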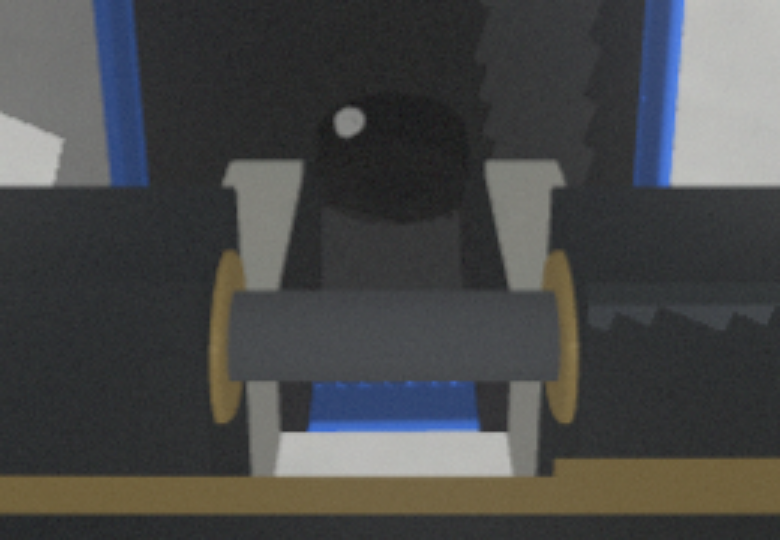

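Call:
jog_arm --commands '[{"x": -0.05,"y": 0,"z": 0.1,"roll": 0},{"x": -0.05,"y": 0,"z": 0.1,"roll": 0},{"x": 0,"y": 0,"z": 0,"roll": 0}]'

```text
clock: 25.55
tool_pos: [0.6669, -0.2012, 0.01]
orientation: [179.8, -0.5, 17.2]
force: [1.2, 7.4, 19.9]
opening: 0.0229
```

Call:
jog_arm --commands '[{"x": 0,"y": 0,"z": 0.1,"roll": 0},{"x": 0,"y": 0,"z": 0.1,"roll": 0},{"x": 0,"y": 0,"z": 0,"roll": 0}]'

```text
clock: 25.85
tool_pos: [0.6683, -0.201, 0.0084]
orientation: [179.7, -0.7, 17.2]
force: [4.0, 8.6, 19.2]
opening: 0.0228
```

```bash
python3 - <<'E'
from h import *
togo([.6624,-.2014,.006],17.1)
o,w=snap('wrist','w17.png'); cv2.imwrite('pics/w17z.png',cv2.resize(w['image'][200:380,150:410,::-1],None,fx=3,fy=3))
E
```

```text
t 25.85 tcp [ 0.6683 -0.201   0.0084] rpy [179.74  -0.69  17.24] hinge mm [-166.6 -506.6  -21.6] F [ 4.   8.6 19.2] open 22.8
roll to go 0.003
tool shift cm (after roll) [-0.58 -0.13  0.24]
```

View pics/w17z.png

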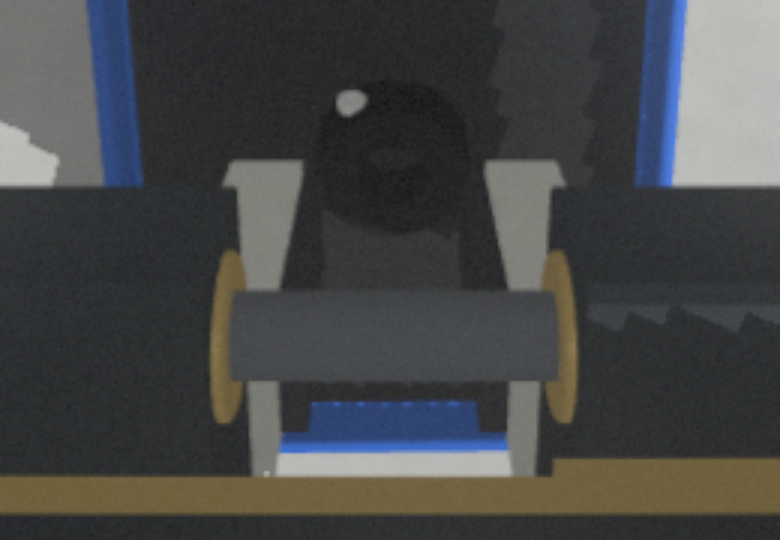

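Call:
jog_arm --commands '[{"x": 0.2,"y": 0,"z": 0.05,"roll": 0},{"x": 0.2,"y": 0,"z": 0.05,"roll": 0},{"x": 0,"y": 0,"z": 0.05,"roll": 0},{"x": 0,"y": 0,"z": 0,"roll": 0}]'

```text
clock: 26.3
tool_pos: [0.6698, -0.2004, 0.0064]
orientation: [179.8, -0.4, 17.2]
force: [-0.4, 5.9, 21.6]
opening: 0.023
```

```bash
python3 - <<'E'
from h import *
togo([.6624,-.2014,.006],17.1)
o,w=snap('wrist','w18.png'); cv2.imwrite('pics/w18z.png',cv2.resize(w['image'][200:380,150:410,::-1],None,fx=3,fy=3))
E
```

```text
t 26.3 tcp [ 0.6698 -0.2004  0.0064] rpy [179.81  -0.44  17.22] hinge mm [-165.1 -506.9  -23.6] F [-0.4  5.9 21.6] open 23.0
roll to go 0.002
tool shift cm (after roll) [-0.74 -0.13  0.04]
```

View pics/w18z.png

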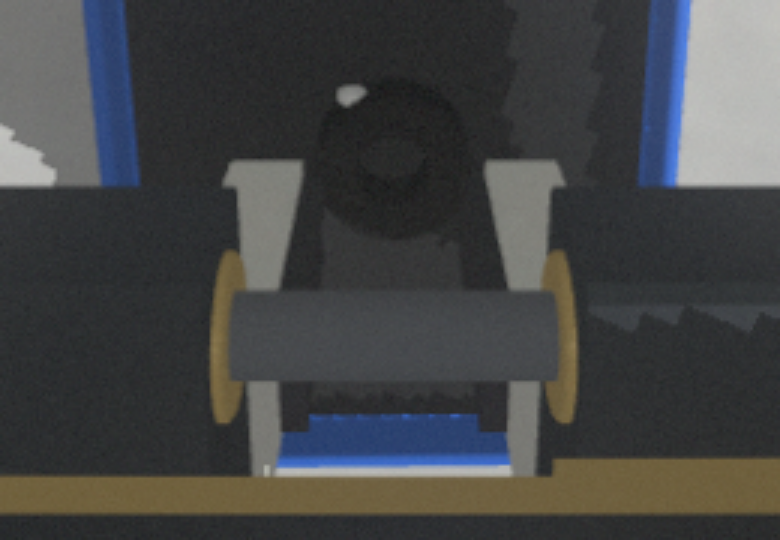

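Call:
jog_arm --commands '[{"x": 0,"y": 0,"z": -0.2,"roll": 0},{"x": 0,"y": 0,"z": -0.15,"roll": 0},{"x": 0,"y": 0,"z": 0,"roll": 0}]'

```text
clock: 26.65
tool_pos: [0.6686, -0.2009, 0.0074]
orientation: [179.9, -0.3, 17.1]
force: [3.8, 2.5, 6.3]
opening: 0.0227
```

Call:
jog_arm --commands '[{"x": 0,"y": 0,"z": 0,"roll": 0},{"x": 0,"y": 0,"z": 0,"roll": 0},{"x": 0,"y": 0,"z": 0,"roll": 0},{"x": 0,"y": 0,"z": 0,"roll": 0}]' --gripper 3.4

```text
clock: 27.05
tool_pos: [0.6649, -0.2011, 0.0045]
orientation: [-180.0, 0.1, 17.1]
force: [-0.7, 0.0, -1.5]
opening: 0.0335
```

```bash
python3 - <<'E'
from h import *
togo([.6624,-.2014,.006],17.1)
o,w=snap('wrist','w19.png'); cv2.imwrite('pics/w19z.png',cv2.resize(w['image'][200:380,150:410,::-1],None,fx=3,fy=3))
E
```

```text
t 27.05 tcp [ 0.6649 -0.2011  0.0045] rpy [-1.7997e+02  9.0000e-02  1.7070e+01] hinge mm [-169.6 -504.8  -25.5] F [-0.7  0.  -1.5] open 33.5
roll to go -0.0
tool shift cm (after roll) [-0.25 -0.04 -0.15]
```

View pics/w19z.png

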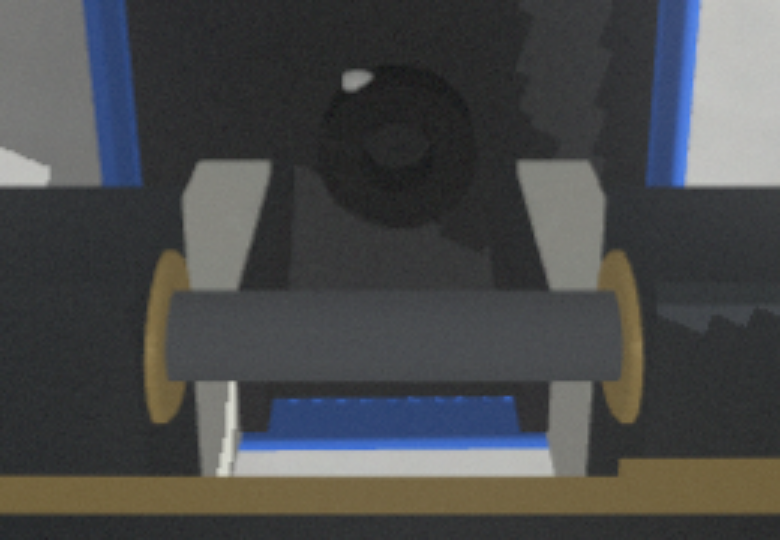

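Call:
jog_arm --commands '[{"x": 0,"y": 0,"z": -0.5,"roll": 0},{"x": 0,"y": 0,"z": -1,"roll": 0},{"x": 0,"y": 0,"z": -2,"roll": 0},{"x": -0.5,"y": 0,"z": -3,"roll": 0},{"x": -1.5,"y": 0,"z": -4,"roll": 0},{"x": -2,"y": 0,"z": -4,"roll": 0},{"x": -2,"y": 0,"z": -4,"roll": 0},{"x": 0,"y": 0,"z": -1.5,"roll": 0},{"x": 0,"y": 0,"z": 0,"roll": 0},{"x": 0,"y": 0,"z": 0,"roll": 0}]' --gripper 3.4

```text
clock: 28.1
tool_pos: [0.6082, -0.2185, 0.2061]
orientation: [180.0, -0.1, 17.1]
force: [0.0, 0.6, -0.6]
opening: 0.0339
```

```bash
python3 - <<'E'
from h import *
o,w=snap('wrist','w20.png'); 
for d in ctrl.search_frame('wrist','collar_center'):
    P=onz(w,np.array(d['position'])*[560,420],.009,o); print(d['confidence'],P,'tray',Ro.from_euler('z',-17,degrees=True).apply(P-[.6725,-.1985,.004]))
m=ctrl.regions_of('wrist','collar_center')
for d in m: ys,xs=np.where(d['mask']); print(d['confidence'],cv2.fitEllipse(np.c_[xs,ys].astype(np.float32)),xs.min(),xs.max(),ys.min(),ys.max())
togo([.50,-.15,.21],17.1)
E
```

```text
t 28.25 tcp [ 0.6078 -0.2184  0.204 ] rpy [-1.7994e+02  1.1000e-01  1.7090e+01] hinge mm [-227.1 -489.2  174. ] F [ 0.4 -0.7 -0.5] open 33.8
roll to go -0.0
tool shift cm (after roll) [-8.29 -9.71 -0.6 ]
```

```bash
python3 - <<'E'
from h import *
w=cv2.imread('pics/w20.png'); cv2.imwrite('pics/w20z.png',cv2.convertScaleAbs(cv2.resize(w[30:230,220:420],None,fx=3,fy=3,interpolation=cv2.INTER_CUBIC),alpha=2))
E
```

```text
(no output)
```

View pics/w20z.png

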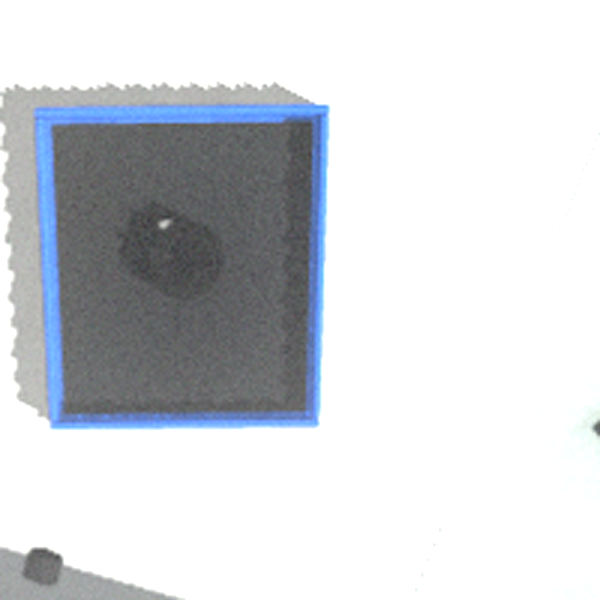

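```bash
python3 - <<'E'
from h import *
w=cv2.imread('pics/w20.png')[90:140,240:310].astype(float); cv2.imwrite('pics/w20y.png',np.clip(cv2.resize((w-10)*5,None,fx=9,fy=9,interpolation=cv2.INTER_CUBIC),0,255).astype(np.uint8))
o=ctrl.get_obs();s=ctrl.snapshot('wrist')
for px in [(275.5,112.5),(220+172/3,30+250/3)]:
    P=onz(s,px,.013,o);print(P,'tray',Ro.from_euler('z',-17,degrees=True).apply(P-[.6725,-.1985,.004]))
E
```

```text
[ 0.67769975 -0.190471    0.013     ] tray [0.00732    0.00615791 0.009     ]
[ 0.6774719  -0.19246139  0.013     ] tray [0.00652017 0.00432111 0.009     ]
```

View pics/w20y.png

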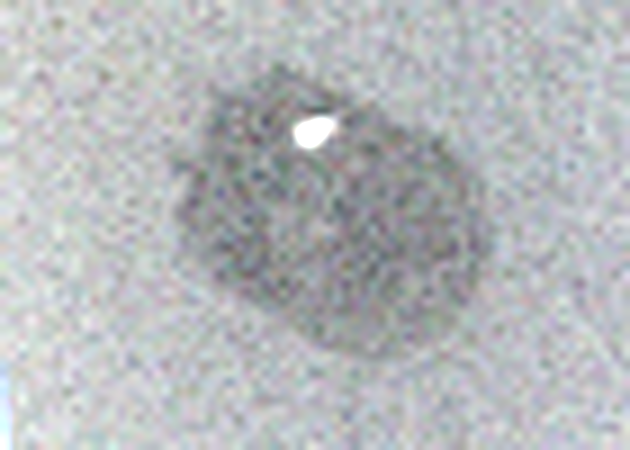

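Call:
jog_arm --commands '[{"x": -2,"y": -1.5,"z": 0,"roll": 0},{"x": -3,"y": -3,"z": 0,"roll": 0},{"x": -3,"y": -4,"z": 0,"roll": 0},{"x": -0.3,"y": -4,"z": 0,"roll": 0},{"x": 0.5,"y": -4,"z": 0,"roll": 0},{"x": 0.5,"y": -4,"z": 0,"roll": 0},{"x": 0.5,"y": -4,"z": 0,"roll": 0},{"x": 0.5,"y": -4,"z": 0,"roll": 0},{"x": 0.5,"y": -4,"z": 0,"roll": 0},{"x": 0.5,"y": -4,"z": 0,"roll": 0},{"x": 0,"y": 0,"z": 0,"roll": 0}]' --gripper 0

```text
clock: 29.4
tool_pos: [0.4499, 0.1183, 0.2048]
orientation: [180.0, 0.0, 17.3]
force: [-0.4, -1.0, 0.1]
opening: 0.0005
```

Call:
jog_arm --commands '[{"x": 0,"y": 0,"z": 0,"roll": -0.13},{"x": 0,"y": 0,"z": 0,"roll": -0.13},{"x": 0,"y": 0,"z": 0,"roll": 0}]'

```text
clock: 29.7
tool_pos: [0.4502, 0.1144, 0.2046]
orientation: [180.0, 0.1, 32.1]
force: [0.3, -0.0, 0.0]
opening: 0.0003
```

```bash
python3 - <<'E'
from h import *
togo(h2w([-.105,0,.18]),32.0)
s=snap('scene','s21.png')[1]; cv2.imwrite('pics/s21z.png',cv2.resize(s['image'][110:280,130:290,::-1],None,fx=3.5,fy=3.5))
print([(d['confidence'],np.array(d['position'])*[560,420]) for d in ctrl.search_frame('scene','collar_center')])
t=snap('top','t21.png')[1];print([(d['confidence'],np.array(d['position'])*[560,420],onz(t,np.array(d['position'])*[560,420],.012)) for d in ctrl.search_frame('top','collar_center')])
E
```

```text
t 29.7 tcp [0.4502 0.1144 0.2046] rpy [1.7999e+02 9.0000e-02 3.2110e+01] hinge mm [-183.8 -123.5  174.6] F [ 0.3 -0.   0. ] open 0.3
roll to go 0.002
tool shift cm (after roll) [  7.86 -12.36  -0.54]
[(0.74, array([218.68 , 185.094]))]
[]
```

View pics/s21z.png

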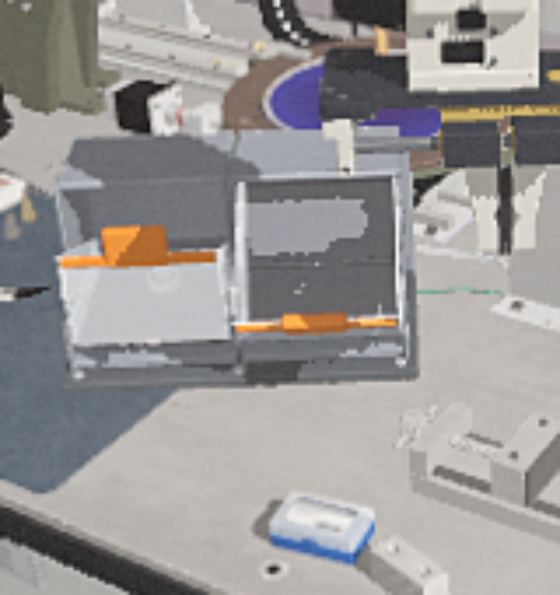

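Call:
jog_arm --commands '[{"x": 1,"y": -2,"z": 0,"roll": 0},{"x": 2,"y": -3,"z": 0,"roll": 0},{"x": 2,"y": -3,"z": 0,"roll": 0},{"x": 2,"y": -3,"z": 0,"roll": 0},{"x": 0.8,"y": -1.4,"z": 0,"roll": 0},{"x": 0,"y": 0,"z": 3,"roll": 0},{"x": 0,"y": 0,"z": 4,"roll": 0},{"x": 0,"y": 0,"z": 4,"roll": 0},{"x": 0,"y": 0,"z": 2.3,"roll": 0},{"x": 0,"y": 0,"z": 0,"roll": 0},{"x": 0,"y": 0,"z": 0,"roll": 0}]'

```text
clock: 31.0
tool_pos: [0.4513, 0.261, 0.0727]
orientation: [180.0, 0.0, 31.9]
force: [0.3, -0.0, 0.1]
opening: 0.0002
```

```bash
python3 - <<'E'
from h import *
togo(h2w([-.0195,0,.04]),32.1)
s=snap('scene','s22.png')[1]; cv2.imwrite('pics/s22z.png',cv2.resize(s['image'][110:280,130:290,::-1],None,fx=3.5,fy=3.5))
E
```

```text
t 31.0 tcp [0.4513 0.261  0.0727] rpy [1.7997e+02 3.0000e-02 3.1940e+01] hinge mm [-105.     0.2   42.7] F [ 0.3 -0.   0.1] open 0.2
roll to go -0.003
tool shift cm (after roll) [8.55 0.02 0.27]
```

View pics/s22z.png

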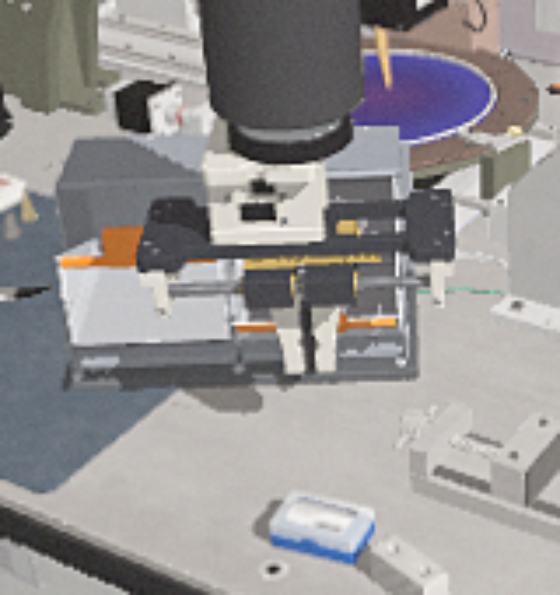

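Call:
jog_arm --commands '[{"x": 0.5,"y": 0.2,"z": 0,"roll": 0},{"x": 0.5,"y": 0.2,"z": 0,"roll": 0},{"x": 0.5,"y": 0,"z": 0,"roll": 0},{"x": 0.5,"y": 0,"z": -0.1,"roll": 0},{"x": 0.5,"y": 0,"z": -0.2,"roll": 0},{"x": 0.5,"y": 0,"z": -0.2,"roll": 0},{"x": 0.5,"y": 0,"z": -0.3,"roll": 0},{"x": 0.5,"y": 0,"z": -0.3,"roll": 0},{"x": 0.5,"y": 0,"z": -0.3,"roll": 0},{"x": 0.5,"y": 0,"z": -0.3,"roll": 0},{"x": 0.5,"y": 0,"z": -0.3,"roll": 0},{"x": 0.5,"y": 0,"z": -0.2,"roll": 0}]'

```text
clock: 32.25
tool_pos: [0.5037, 0.2893, 0.0958]
orientation: [-180.0, -0.0, 32.0]
force: [-1.1, -1.8, 2.0]
opening: 0.0006
```

Call:
jog_arm --commands '[{"x": 0.5,"y": 0,"z": 0,"roll": 0},{"x": 0.5,"y": 0,"z": 0,"roll": 0},{"x": 0.5,"y": 0,"z": 0,"roll": 0},{"x": 0.4,"y": 0,"z": 0,"roll": 0},{"x": 0.3,"y": 0,"z": 0,"roll": 0},{"x": 0,"y": 0,"z": 0,"roll": 0}]'

```text
clock: 32.85
tool_pos: [0.5231, 0.3016, 0.0939]
orientation: [180.0, -0.0, 32.0]
force: [0.3, -0.6, -0.4]
opening: 0.0008
```

```bash
python3 - <<'E'
from h import *
togo(h2w([-.0195,0,.065]),32.1)
s=snap('scene','s23.png')[1]; cv2.imwrite('pics/s23z.png',cv2.resize(s['image'][110:280,130:290,::-1],None,fx=3.5,fy=3.5))
E
```

```text
t 32.85 tcp [0.5231 0.3016 0.0939] rpy [ 1.800e+02 -1.000e-02  3.198e+01] hinge mm [-22.6  -3.7  63.9] F [ 0.3 -0.6 -0.4] open 0.8
roll to go -0.002
tool shift cm (after roll) [ 0.31 -0.37 -0.11]
```

View pics/s23z.png

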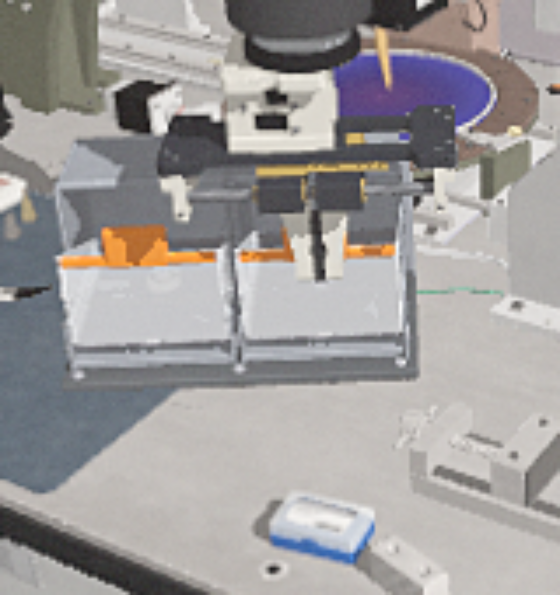

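Call:
jog_arm --commands '[{"x": 0.15,"y": 0,"z": 0,"roll": 0},{"x": 0.15,"y": 0,"z": 0,"roll": 0},{"x": 0,"y": 0,"z": 0,"roll": 0}]'

```text
clock: 33.2
tool_pos: [0.5245, 0.3024, 0.0942]
orientation: [180.0, 0.1, 32.0]
force: [-4.4, -0.9, 2.5]
opening: 0.0005
```

Call:
jog_arm --commands '[{"x": 0.15,"y": 0,"z": 0,"roll": 0},{"x": 0.15,"y": 0,"z": 0,"roll": 0},{"x": 0,"y": 0,"z": 0,"roll": 0}]'

```text
clock: 33.5
tool_pos: [0.5246, 0.3024, 0.0941]
orientation: [180.0, 0.4, 32.0]
force: [-16.4, -5.0, 11.9]
opening: 0.0002
```

Call:
jog_arm --commands '[{"x": -1,"y": 0,"z": 0,"roll": 0},{"x": -2,"y": 0,"z": 0,"roll": 0},{"x": -3,"y": 0,"z": -1,"roll": 0},{"x": -2,"y": 1,"z": -3,"roll": 0},{"x": -1,"y": 3,"z": -4,"roll": 0},{"x": 0,"y": 4,"z": -2,"roll": 0},{"x": 0,"y": 4,"z": 0,"roll": 0},{"x": 0,"y": 4,"z": 0,"roll": 0},{"x": 0,"y": 0,"z": 0,"roll": 0},{"x": 0,"y": 0,"z": 0,"roll": 0}]'

```text
clock: 34.5
tool_pos: [0.5365, 0.1208, 0.1935]
orientation: [180.0, -0.1, 31.9]
force: [0.1, 0.5, 0.5]
opening: 0.0007
```

```bash
python3 - <<'E'
from h import *
togo([.45,.1,.2])
s=snap('scene','s24.png')[1]; t=snap('top','t24.png')[1]
a=cv2.resize(s['image'][130:230,130:260,::-1],(520,400)); b=cv2.resize(s['image'][215:275,400:480,::-1],(280,210)); 
im=np.zeros((400,800,3),np.uint8); im[:,:520]=a; im[:210,520:]=np.clip(b.astype(int)*2,0,255); im[210:400,520:]=np.clip(cv2.resize(t['image'][125:175,370:440,::-1],(280,190)).astype(int)*2,0,255)
cv2.imwrite('pics/f.png',im)
def orange(img,box):
    x0,y0,x1,y1=box;h=cv2.cvtColor(img[y0:y1,x0:x1],cv2.COLOR_RGB2HSV);m=((h[...,0]>5)&(h[...,0]<22)&(h[...,1]>140)&(h[...,2]>120)).astype(np.uint8)
    n,l,st,c=cv2.connectedComponentsWithStats(m);return [(c[i]+[x0,y0]).round(1) for i in range(1,n) if st[i,4]>20]
for f in ['scene0','s24']: print(f,orange(cv2.imread(f'pics/{f}.png')[:,:,::-1].copy(),(135,150,260,230)))
for f in ['top0','t24']: print(f,orange(cv2.imread(f'pics/{f}.png')[:,:,::-1].copy(),(110,140,255,245)))
E
```

```text
t 34.5 tcp [0.5365 0.1208 0.1935] rpy [ 1.7999e+02 -5.0000e-02  3.1850e+01] hinge mm [-107.3 -163.9  163.5] F [0.1 0.5 0.5] open 0.7
tool shift cm (after roll) [-8.44 -2.79 -0.66]
scene0 [array([220.2, 178.9]), array([168.9, 180.8])]
s24 [array([220. , 178.9]), array([168.9, 180.8])]
top0 [array([215.8, 197.7]), array([174.1, 224.5])]
t24 []
```

View pics/f.png

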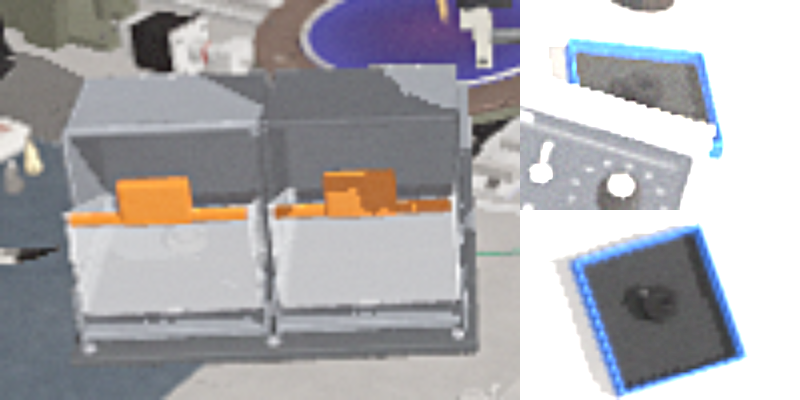

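View pics/t24.png

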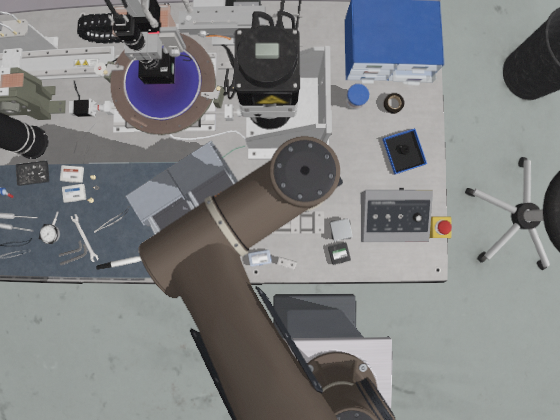

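```bash
python3 - <<'E'
from h import *
print(ctrl.close_job())
E
```

```text
the job is handed in; nothing more can be done
None
```

The collar is lying in the blue tray and both bins look shut. I handed the job in at about 34.5 s; the interface gives no verdict.

**What I did:** The collar was in the right-hand bin. I tipped that bin by its tab to the stop (about 0.85 rad by the geometry). I took hold of the collar against the rib and lifted it out. In the tray I pressed it down on its edge until it turned flat, then let go. Last, I pushed the bin shut until it met firm resistance.

**Last checks:**
- **Bins:** both orange tabs are within 0.2 px of their starting positions in the scene camera, so both bins read as shut. The top camera could not confirm this because the arm hid the bins.
- **Collar:** it lies about 7 mm and 5 mm from the tray centre. I judged flatness by eye from the wrist, top and scene pictures.
- **Gripper:** it stands clear of everything, at a height of 0.19 m.
- **Loupe and box:** I never went near them. The box shows where it was in the last top picture. The arm partly hides the loupe there, so I did not measure its position at the end.

**Disagreements:**
- The gripper read about 23 mm while holding the 26 mm collar, so the fingers held it off-centre or bent a little. It did not slip.
- After placing, the network did not find the collar in the wrist or top pictures. In the scene picture it reported one in the bin (0.74), but that picture showed the bin empty.

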